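Shim the hanging foot of a basket rack tight with a mallet

ROBOT

A 6-joint arm with a two-finger parallel gripper is mounted at the origin on the work surface. World frame = base frame: x ahead of the robot, y to its left, z up, the work surface at z = 0. Lengths are in m, angles in rad, forces in N, time in s.
With the tool pointing down it reaches from about 0.35 to 0.975 m from the base axis. Payload 4.9 kg.
Tool frame: the origin (TCP) lies at the very end of the fingers, on their centre line; the grasp point (between the pads) lies 19 mm behind it (manip.tcp_to_grasp is the distance from the TCP to the grasp point, in m); z points along the fingers, y is the direction in which the jaws open and shut (so a half turn about z gives the same grasp; the last joint's range is limited). The gripper opens to 85 mm and grips with 20 to 120 N. Pads are 22 mm wide; open, the fingers measure 114 mm over their backs; the gripper's body (76 mm by 85 mm) begins 54 mm behind the grasp point. The pads swing forward as they close: fully open they stand 13 mm farther back than shut.
Start: joints at [-1.305, 0.053, 1.613, -0, 1.476, -0.119], TCP at [0.235, -0.579, 0.231] pointing down, gripper open.
Joint ranges: [-3.01, 3.01], [-1.01, 2.22], [0.06, 2.58], [-1.02, 4.17], [0.09, 2.62], [-3.14, 3.14]. Speed limits (rad/s): [2.57, 2.57, 3.14, 3.14, 3.14, 3.14].

INTERFACE

Orientations are given as a unit quaternion [w, x, y, z].
In Python, from plant import sensors, cams, job, finder, manip gives the robot as it stands.
- The arm moves only by the shell command python3 -m pendant 'ROWS'. ROWS is JSON, a list of rows, each an object of numbers: "wx", "wy", "wz": the turn, a rotation vector about the tool's x, y, z in degrees; "dx", "dy", "dz": the shift along the tool's x, y, z in m; "hand": the gripper's target within -1 to 1 (fully open at 1, half-way at 0, shut at -1). A call has 1 to 20 rows; each row is the pose to reach, as a shift and turn from the pose commanded when the call began, along the tool's axes at that moment; what a row does not reach only later rows make up. A row lasts 1/12 s, in which the tool goes at most 41.7 mm and 7.16 degrees, less where a joint would pass 70% of its speed; a pose out of reach is approached as far as the arm can. A call with a gripper value outside its range is refused whole. The fingers move at their own pace and stop on an object; the grip force is fixed at half the most. Time passes only in rows, so rows that repeat a pose let the fingers close. It gives the time, the measured TCP pose, the force and the opening at its end, in the units of the state.
- sensors.state(): the state, without advancing time (a new reading comes with each control period).
- cams.grab_frame(name): name is "scene" or "top" or "wrist"; returns (picture, depth): 420x560x3 uint8, red, green, blue; 420x560 float32, m along the optical axis (not along the pixel's ray), 0 where there is no reading.
- cams.calibration(name): a dict with "fov_y" (degrees; the focal length in pixels is half the picture's height over the tangent of half this angle, whatever the lens; pixels are square), "cx", "cy" (the principal point, pixels), "k1" (the pictures are not rectified: a ray, as slopes to the right and down, at radius r is drawn at 1 + k1 r^2 times it, then the intrinsics apply), "pose" (4x4, takes a point from camera to world coordinates); the wrist camera has in their place "hand_eye" (4x4, takes a point from camera to tool coordinates, whose origin is the TCP and whose axes are the flange's). Camera axes: x right, y down, z forward; pixel columns grow to the right and rows downward; lengths in m; the calibration is good to about 2 mm. A picture is of the moment at which its call begins: read the wrist's pose just before it. calibration takes no time and is no camera call.
- job.job_done(): hands the job in, once; it reports no verdict.
Trained networks look in the newest picture that a camera, given by its name, has taken for a name from the list of things; names that differ only in an ending like _2 or _b are one class to them, and where a whole thing is asked for, a point or a joint stands for the part that bears it (a point fixed in the world has none). Each returns a list of dicts, best first, with "score" (0 to 1); they miss things now and then, are a little off and sometimes report something else, mostly with a low value. They report only what shows in the picture. A call takes as long as a camera call.
- finder.look_for(camera, thing): "position" ([x, y, z] in m, in world coordinates, good to about 4 mm: the middle of the surface that is visible of it).
The state is a dict: "time": time; "joint_pos": joint angles; "joint_vel": joint speeds; "joint_efforts": joint torques, N m; "tool_pos": TCP position; "tool_rot": TCP orientation; "contact_force": force on the tool from outside, world axes, zero at the start; "ft_torque": the same for the moment, N m; "gripper_width": opening from 0.0 (shut) to 1.0 (fully open).
Only numpy, scipy, OpenCV 4.12 (cv2) and the standard library are available. Lean on these libraries where they do the work, as an engineer would, in place of code of your own. Each camera call takes 0.05 s, during which the arm holds its last target. There are 200 camera calls.

TASK

One levelling foot of the green basket rack has seized too short and hangs clear of the bench. Set the thin end of the orange shim squarely under that foot by hand and let go of it, then drive it in with several taps of the rubber mallet on its thick end, drawing the mallet back between taps, until the shim stops moving forward and sits tight under the foot. Do not shove or jack up the rack or disturb the things around it, and lay the mallet down flat on the open bench, clear of the shim and the rack.

Things in the scene. Friction and masses are not known exactly. Their poses are not given: they have to be found in the camera images.
- rack: loaded green slotted-angle bench rack with wire baskets, 380 x 400 mm, posts 340 mm high, about 16 kg, standing loose on three good feet. Origin: bench level under its middle; z up; the short foot is at its corner x -170, y +180 mm. Posts begin 50 mm above the bench; only feet reach lower. Sideways taps up to about 25 N do not move it.
- foot_under (a point): centre of the underside of the short foot, axes as the rack's: a dark steel plate 50 x 50 x 8 mm, square to the rack, on a stud under a corner post. It hangs 9 to 14 mm over the bench, different every time. The shim goes in under it from the open side, moving along the rack's -y; the foot's outer edge is 25 mm toward +y from this point.
- shim: loose orange plastic wedge, 120 mm long (its y), 36 mm wide (its x), underside flat; thickness rises evenly from 3 mm at the thin end (-y) to 24 mm at the thick end (+y). Origin: mid-length, 12 mm above its underside. About 80 g. Lies flat on the bench at the start. Properly placed, its axes agree with the rack's.
- shim_tip (a point): middle of the shim's thin end, at its underside. The shim first touches the foot with this end 34 to 63 mm past the foot's outer edge and then goes only some mm farther under taps of 10 to 20 N; it locks itself and stays tight when the mallet leaves.
- shim_heel (a point): middle of the shim's thick end face, 12 mm above the underside: where the mallet strikes
- mallet: loose rubber mallet, about 0.42 kg. Origin: centre of the black cylindrical head, 55 mm in diameter, 86 mm long along the mallet's y, a flat striking face at each end (43 mm from the origin). The wooden handle, 28 mm wide, 22 mm thick, runs 270 mm from there toward -x, dipping 3.3 degrees; lying, its end and the head rest on the bench (origin 27.5 mm up).
- mallet_grip (a point): centre of the mallet's handle, 65 mm from the head's centre (about 24 mm above the bench when lying): a good place to grip it, with the fingers closing along the mallet's y
- level: bystander: yellow spirit level, 250 x 22 x 42 mm, standing on the rack's top deck (300 mm above the bench). Origin: middle of its underside.
- padlock: bystander: brass padlock, 50 x 42 x 21 mm with a steel shackle 32 mm longer toward its +x, lying on the bench beside the rack. Origin: middle of the case's underside.
- wrench: bystander: open wrench 190 mm long, lying on the bench. Origin: middle of its underside.

How it is judged:
By the outcome, as a careful person would: the job done as asked, in the order asked, and still so for the second after the job is handed in, with the robot touching nothing.
It also fails if it takes over 61 s, if anything falls off the work surface, if the arm or the gripper's body presses on something with over 40 N, if the wrist force passes 120 N, or if a joint passes its speed limit or range.

## Working session

There is one attempt and no reset: what is moved stays moved. The work goes in short steps, Python scripts to look and compute and a shell command to move; the robot and the scene stay as the last step left them, time stands still between calls to the robot, and variables do not carry over. Pictures are saved under pics/ and viewed, about 8 in all and at most 12, crops included, and the job is handed in when it is done.

```bash
ls; mkdir -p pics
python3 - <<'E'
from plant import sensors,cams,finder,manip
import cv2
print(sensors.state()); print(manip.tcp_to_grasp)
for n in ("scene","top"):
    p,d=cams.grab_frame(n); cv2.imwrite(f"pics/{n}0.png",p[:,:,::-1]); print(n,cams.calibration(n))
    for t in ("rack","foot_under","shim","shim_tip","shim_heel","mallet","mallet_grip","padlock","wrench","level"):
        print(t,[(round(r["score"],2),[round(float(v),3) for v in r["position"]]) for r in finder.look_for(n,t)[:2]])
E
```

```text
pics
{'time': 0.0, 'joint_pos': array([-1.30500565e+00,  5.33563338e-02,  1.61430538e+00,  2.97771405e-05,
        1.47600568e+00, -1.19010863e-01]), 'joint_vel': array([ 0.00101653, -0.00023296, -0.00104056, -0.002296  , -0.00167478,
       -0.00093662]), 'joint_efforts': array([ 6.87540833e-04, -3.93678689e+01, -3.70177138e+01, -9.96902827e-05,
        7.09900531e-03, -1.05230879e-05]), 'tool_pos': array([ 0.23444505, -0.57868407,  0.23005655]), 'tool_rot': array([-1.03566417e-03,  9.81547743e-01,  1.91214412e-01, -6.12837868e-05]), 'contact_force': array([ 0.24589541, -0.05674039, -0.22926664]), 'ft_torque': array([0.0078845 , 0.02875212, 0.01393534]), 'gripper_width': 0.9983373914813127}
0.0187
scene {'fov_y': 45.74606993565571, 'cx': 279.0703561577195, 'cy': 206.92301666324133, 'k1': -0.05215762851317009, 'pose': array([[-0.68019163,  0.57274089, -0.45750107,  1.16774006],
       [ 0.73301887,  0.53549716, -0.41943548,  0.51700366],
       [ 0.00476267, -0.62065342, -0.78407057,  1.12031934],
       [ 0.        ,  0.        ,  0.        ,  1.        ]])}
rack [(0.57, [0.772, -0.
[... 567 characters left out ...]
  0.0551168 ,  0.53133908],
       [-0.99940105,  0.02779174,  0.02061955,  0.0140069 ],
       [-0.02211268, -0.05453492, -0.99826698,  1.43764174],
       [ 0.        ,  0.        ,  0.        ,  1.        ]])}
rack [(0.65, [0.741, -0.322, 0.297])]
foot_under [(0.68, [0.82, 0.005, 0.021]), (0.54, [0.57, -0.08, 0.023])]
shim [(0.55, [0.445, 0.129, 0.011])]
shim_tip [(0.74, [0.441, 0.131, 0.012]), (0.43, [0.738, -0.325, 0.295])]
shim_heel [(0.8, [0.444, 0.129, 0.014])]
mallet [(0.68, [0.59, 0.4, 0.031])]
mallet_grip [(0.72, [0.588, 0.4, 0.031])]
padlock [(0.83, [0.817, 0.004, 0.023]), (0.54, [0.444, 0.131, 0.012])]
wrench [(0.59, [0.767, 0.173, 0.002])]
level [(0.56, [0.711, -0.156, 0.341])]
```

View pics/scene0.png

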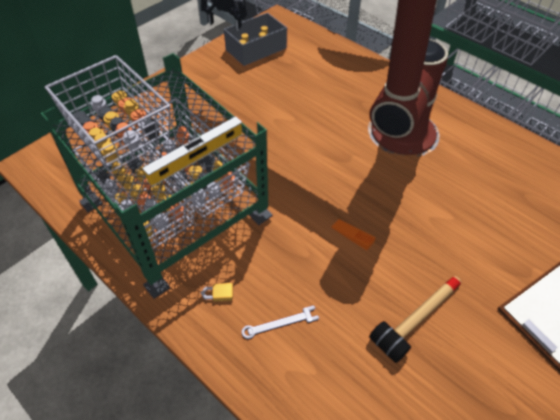

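View pics/top0.png

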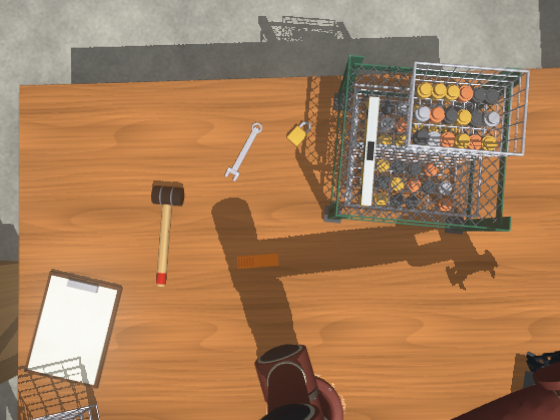

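The pictures show the rack upper right in top, with its near-left foot at about (333,215) in top and (262,215) in scene. The shim is at (257,261) in top and the mallet head at (168,195), its handle running down. I'll measure the geometry next.

```bash
cat > h.py <<'E'
import numpy as np, cv2
from plant import sensors,cams,finder
from scipy.spatial.transform import Rotation as R
def campose(n,st=None):
    c=cams.calibration(n)
    if n!="wrist": return c,np.array(c["pose"])
    q=st["tool_rot"]; T=np.eye(4); T[:3,:3]=R.from_quat([q[1],q[2],q[3],q[0]]).as_matrix(); T[:3,3]=st["tool_pos"]
    return c,T@np.array(c["hand_eye"])
def K(c):
    f=210/np.tan(np.radians(c["fov_y"]/2)); return f
def cloud(n):
    st=sensors.state(); p,d=cams.grab_frame(n); c,T=campose(n,st); f=K(c)
    v,u=np.mgrid[:420,:560]; a=(u-c["cx"])/f; b=(v-c["cy"])/f
    x,y=a.copy(),b.copy()
    for _ in range(8):
        s=1+c["k1"]*(x*x+y*y); x,y=a/s,b/s
    P=np.stack([x*d,y*d,d],-1)@T[:3,:3].T+T[:3,3]; P[d==0]=np.nan
    return p,P,T,c
def proj(X,T,c):
    q=(np.asarray(X)-T[:3,3])@T[:3,:3]; s=q[...,:2]/q[...,2:]; r=(s**2).sum(-1,keepdims=True)
    return s*(1+c["k1"]*r)*K(c)+[c["cx"],c["cy"]]
def rect(pts):
    r=cv2.minAreaRect(pts[:,:2].astype(np.float32)*1000); return r, cv2.boxPoints(r).round(1).tolist()
E
python3 - <<'E'
from h import *
for n in ("top","scene"):
    p,P,T,c=cloud(n); hsv=cv2.cvtColor(p,cv2.COLOR_RGB2HSV)
    x,y,z=P[...,0],P[...,1],P[...,2]
    bench=(x>.45)&(x<.75)&(y>.22)&(y<.3); print(n,"bench z",np.nanmedian(z[bench]))
    m=(abs(x-.447)<.1)&(abs(y-.13)<.1)
    ms=m&(z>.004)&(z<.04); q=P[ms]; print("shim z>4mm",len(q),rect(q))
    b=np.polyfit(q[:,1],q[:,2],1);print(" slope z vs y",b, "z at ends",[np.median(q[(q[:,1]>a)&(q[:,1]<a+.02),2]).round(4) for a in np.arange(.06,.2,.02)])
    sat=m&(hsv[...,1]>225)&(hsv[...,0]<14); print(" sat rng",sat.sum(), rect(P[sat]) if sat.sum()>20 else "")
    mm=(abs(x-.6)<.25)&(abs(y-.4)<.1)&(z>.006)&(z<.08); q=P[mm]; dark=mm&(hsv[...,2]<70); print("head",dark.sum(),rect(P[dark]),np.nanmax(P[dark][:,2]))
    hd=mm&(hsv[...,2]>=110)&(hsv[...,1]>60); q=P[hd]; print("handle",rect(q), np.median(q,0))
    ft=(abs(x-.58)<.07)&(abs(y+.085)<.07)&(z>.008)&(z<.04); q=P[ft]; print("foot",ft.sum(),np.percentile(q,[5,50,95],axis=0).round(4).tolist(),rect(q))
    v,u=np.where(ft); print(" px",u.min(),u.max(),v.min(),v.max())
E
```

```text
top bench z 0.0005183623927053072
shim z>4mm 852 (((447.6265869140625, 129.91331481933594), (199.71450805664062, 197.98155212402344), 89.93962097167969), [[348.5, 30.200000762939453], [546.5, 30.0], [546.7000122070312, 229.6999969482422], [348.70001220703125, 229.89999389648438]])
 slope z vs y [0.04993886 0.00378178] z at ends [np.float64(0.0055), np.float64(0.0061), np.float64(0.0081), np.float64(0.0116), np.float64(0.015), np.float64(0.0182), np.float64(0.0196), np.float64(0.0049)]
 sat rng 0 Traceback (most recent call last):
  File "<stdin>", line 10, in <module>
    res = np.fmax.reduce(a, axis=axis, out=out, **kwargs)
ValueError: zero-size array to reduction operation fmax which has no identity
```

Run:
```python
from h import *
def big(m):
    n,l,s,_=cv2.connectedComponentsWithStats(m.astype(np.uint8)); 
    return l==1+np.argmax(s[1:,4]) if n>1 else m
for n in ("top","scene"):
    p,P,T,c=cloud(n); hsv=cv2.cvtColor(p,cv2.COLOR_RGB2HSV)
    x,y,z=P[...,0],P[...,1],P[...,2]
    m=(abs(x-.447)<.08)&(abs(y-.13)<.09)
    if n=="top": print("shim px",p[261,257],hsv[261,257],"bench",hsv[280,240],hsv[261,225])
    ms=big(m&(z>.005)); q=P[ms]; print(n,"shim geom",ms.sum(),rect(q)); 
    for h0,s0 in((12,200),(10,190)):
        sat=big(m&(hsv[...,1]>s0)&(hsv[...,0]<h0)); print(" sat",sat.sum(),rect(P[sat]) if sat.sum()>20 else "")
    mm=(abs(x-.6)<.25)&(abs(y-.4)<.1)&(z>.008)&(z<.08); mm=big(mm);print("mallet",mm.sum(),rect(P[mm]))
    dark=mm&(hsv[...,1]<110)&(hsv[...,2]<120)&(z>.03); print("head",dark.sum(),rect(P[dark]),P[dark][:,2].max() if dark.any() else "")
    hd=mm&(hsv[...,2]>=120); q=P[hd]; print("handle",hd.sum(),rect(q), np.median(q,0))
    ft=big((abs(x-.58)<.07)&(abs(y+.085)<.07)&(z>.008)&(z<.035)); q=P[ft]; print("foot",ft.sum(),np.percentile(q,[2,50,98],axis=0).round(4).tolist(),rect(q))
    for lo in (.29,):
        tp=(x>.5)&(x<1.0)&(y<0)&(y>-.6)&(z>.325)&(z<.36)&(hsv[...,0]>50)&(hsv[...,0]<90)&(hsv[...,1]>100)
        print("post tops",tp.sum()); 
        k,l,s,cc=cv2.connectedComponentsWithStats(tp.astype(np.uint8))
        for i in range(1,k):
            if s[i,4]>15: print("  ",s[i,4],cc[i].round(),np.median(P[l==i],0).round(3))
    big_=cv2.resize(p[180:260,290:390] if n=="top" else p[180:250,215:300],None,fx=6,fy=6,interpolation=cv2.INTER_CUBIC); cv2.imwrite(f"pics/foot_{n}.png",big_[:,:,::-1])
```

```text
shim px [154  84  28] [ 13 209 154] bench [ 14 155 115] [ 14 158 206]
top shim geom 435 (((445.7743225097656, 134.11849975585938), (38.647953033447266, 117.97941589355469), 3.526095151901245), [[422.8999938964844, 191.8000030517578], [430.1000061035156, 74.0999984741211], [468.70001220703125, 76.4000015258789], [461.3999938964844, 194.1999969482422]])
 sat 0 
 sat 0 
mallet 1414 (((528.7509155273438, 401.75238037109375), (86.97447204589844, 297.1172790527344), 85.00431823730469), [[377.0, 371.3999938964844], [673.0, 345.5], [680.5, 432.1000061035156], [384.5, 458.0]])
head 330 (((646.1541137695312, 390.2838439941406), (79.52810668945312, 52.225067138671875), 83.79481506347656), [[615.9000244140625, 353.6000061035156], [667.7999877929688, 347.8999938964844], [676.4000244140625, 427.0], [624.5, 432.6000061035156]]) 0.06244214838761697
handle 842 (((518.9606323242188, 404.33892822265625), (85.77210235595703, 277.1773376464844), 84.19637298583984), [[376.70001220703125, 375.70001220703125], [652.5, 347.70001220703125], [661.2000122070312, 433.0], [385.3999938964844, 461.0]]) [0.5073446  
[... 1539 characters left out ...]
950805664), [[376.20001220703125, 387.0], [667.7999877929688, 344.79998779296875], [680.0, 428.8999938964844], [388.3999938964844, 471.1000061035156]]) [0.51116276 0.40720167 0.02752564]
foot 211 [[0.5579, -0.1131, 0.0129], [0.5867, -0.0853, 0.0215], [0.6048, -0.068, 0.0308]] (((580.6512451171875, -91.29733276367188), (46.43165588378906, 50.52616500854492), 84.00424194335938), [[553.0999755859375, -111.69999694824219], [603.4000244140625, -117.0], [608.2000122070312, -70.80000305175781], [558.0, -65.5999984741211]])
post tops 295
   43 [171.  58.] [ 0.53  -0.465  0.332]
   105 [ 48. 114.] [ 0.878 -0.504  0.334]
   60 [260. 134.] [ 0.581 -0.078  0.333]
   86 [127. 210.] [ 0.925 -0.12   0.332]
```

```bash
cat >> h.py <<'E'
def delta(target,psi):
    "shift/turn in tool axes from measured pose to TCP target, tool down, tool x at world yaw psi (deg)"
    st=sensors.state(); q=st["tool_rot"]; Rt=R.from_quat([q[1],q[2],q[3],q[0]])
    a=np.radians(psi); G=R.from_matrix(np.array([[np.cos(a),np.sin(a),0],[np.sin(a),-np.cos(a),0],[0,0,-1]]))
    print("t",round(st["time"],2),"d",Rt.inv().apply(np.array(target)-st["tool_pos"]).round(4),"w",(Rt.inv()*G).as_rotvec(degrees=True).round(2),"now",st["tool_pos"].round(4),"q",np.degrees(st["joint_pos"]).round(0))
E
python3 - <<'E'
from h import *
y=np.array([-np.sin(np.radians(3)),np.cos(np.radians(3))])
s=np.array([.447,.132])
print(s+y*.025, cams.calibration("wrist")["hand_eye"])
delta([*(s+y*.025),.2],93)
E
```

```text
[0.4456916  0.15696574] [[ 8.13182325e-05 -9.66405652e-01 -2.57021614e-01  6.53298651e-02]
 [ 9.99999934e-01 -1.21266336e-05  3.61983076e-04  5.97857936e-04]
 [-3.52939297e-04 -2.57021627e-01  9.66405587e-01 -1.42753773e-01]
 [ 0.00000000e+00  0.00000000e+00  0.00000000e+00  1.00000000e+00]]
t 1.25 d [ 0.472  -0.6032  0.0313] w [  0.     0.   -70.95] now [ 0.2346 -0.5793  0.2313] q [-75.   3.  92.   0.  85.  -7.]
```

```bash
python3 -m pendant '[{"dx":0.472,"dy":-0.603,"dz":0.03,"wz":-71,"hand":1},{"dx":0.472,"dy":-0.603,"dz":0.03,"wz":-71,"hand":1},{"dx":0.472,"dy":-0.603,"dz":0.03,"wz":-71,"hand":1},{"dx":0.472,"dy":-0.603,"dz":0.03,"wz":-71,"hand":1},{"dx":0.472,"dy":-0.603,"dz":0.03,"wz":-71,"hand":1},{"dx":0.472,"dy":-0.603,"dz":0.03,"wz":-71,"hand":1},{"dx":0.472,"dy":-0.603,"dz":0.03,"wz":-71,"hand":1},{"dx":0.472,"dy":-0.603,"dz":0.03,"wz":-71,"hand":1},{"dx":0.472,"dy":-0.603,"dz":0.03,"wz":-71,"hand":1},{"dx":0.472,"dy":-0.603,"dz":0.03,"wz":-71,"hand":1},{"dx":0.472,"dy":-0.603,"dz":0.03,"wz":-71,"hand":1},{"dx":0.472,"dy":-0.603,"dz":0.03,"wz":-71,"hand":1},{"dx":0.472,"dy":-0.603,"dz":0.03,"wz":-71,"hand":1},{"dx":0.472,"dy":-0.603,"dz":0.03,"wz":-71,"hand":1},{"dx":0.472,"dy":-0.603,"dz":0.03,"wz":-71,"hand":1},{"dx":0.472,"dy":-0.603,"dz":0.03,"wz":-71,"hand":1},{"dx":0.472,"dy":-0.603,"dz":0.03,"wz":-71,"hand":1},{"dx":0.472,"dy":-0.603,"dz":0.03,"wz":-71,"hand":1},{"dx":0.472,"dy":-0.603,"dz":0.03,"wz":-71,"hand":1},{"dx":0.472,"dy":-0.603,"dz":0.03,"wz":-71,"hand":1}]'
python3 - <<'E'
from h import *
p,P,T,c=cloud("wrist"); cv2.imwrite("pics/w1.png",p[:,:,::-1])
x,y,z=P[...,0],P[...,1],P[...,2]
print(np.nanmin(x),np.nanmax(x),np.nanmin(y),np.nanmax(y))
hsv=cv2.cvtColor(p,cv2.COLOR_RGB2HSV); 
m=(z>.004)&(z<.03)&(abs(x-.447)<.06)&(abs(y-.13)<.09); m=cv2.morphologyEx(m.astype(np.uint8),cv2.MORPH_OPEN,np.ones((3,3)))>0
print(m.sum(),rect(P[m])); q=P[m];print(np.linalg.lstsq(np.c_[q[:,:2],np.ones(len(q))],q[:,2],rcond=None)[0])
b=(abs(z)<.006)&~m; print("bench",np.nanmedian(z[b]))
print(sensors.state()["tool_pos"])
E
```

```text
-0.42636830441942164 0.47325729877253575 -1.779301157109477 -0.2880151732209767
0 (((0.0, 0.0), (0.0, 0.0), 0.0), [[0.0, 0.0], [0.0, 0.0], [0.0, 0.0], [0.0, 0.0]])
[0. 0. 0.]
bench 0.0001728628480885952
[ 0.23459493 -0.57927707  0.23131268]invalid input
```

View pics/w1.png

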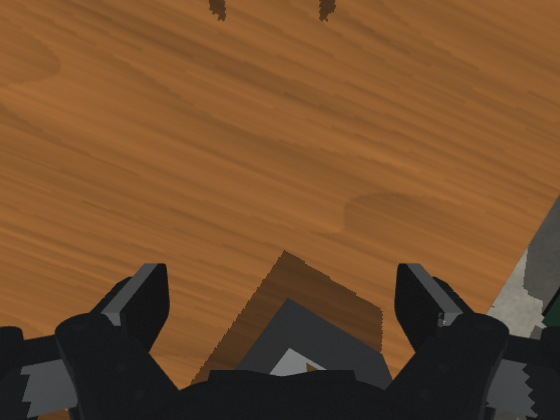

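The call was refused, and the picture shows only the start view, with a bin at about (290,350). I'll resend it with all the keys.

```bash
python3 -m pendant '[{"wx":0,"wy":0,"wz":-71,"dx":0.472,"dy":-0.603,"dz":0.03,"hand":1},{"wx":0,"wy":0,"wz":-71,"dx":0.472,"dy":-0.603,"dz":0.03,"hand":1}]'
```

```text
time: 1.47
tool_pos: [0.2571, -0.4993, 0.2272]
tool_rot: [-0.001, 0.95, 0.314, 0.0]
contact_force: [1.0, 0.1, 0.2]
gripper_width: 0.998
```

```bash
python3 -c "
from h import *
delta([.4457,.157,.2],93)"
```

```text
t 1.47 d [ 0.5424 -0.4148  0.028 ] w [-5.000e-02 -6.000e-02 -5.644e+01] now [ 0.2571 -0.4993  0.2272] q [-70.  -5. 101.   0.  84. -17.]
```

```bash
python3 -m pendant '[{"wx":0,"wy":0,"wz":-56.5,"dx":0.542,"dy":-0.415,"dz":0.028,"hand":1},{"wx":0,"wy":0,"wz":-56.5,"dx":0.542,"dy":-0.415,"dz":0.028,"hand":1},{"wx":0,"wy":0,"wz":-56.5,"dx":0.542,"dy":-0.415,"dz":0.028,"hand":1},{"wx":0,"wy":0,"wz":-56.5,"dx":0.542,"dy":-0.415,"dz":0.028,"hand":1},{"wx":0,"wy":0,"wz":-56.5,"dx":0.542,"dy":-0.415,"dz":0.028,"hand":1},{"wx":0,"wy":0,"wz":-56.5,"dx":0.542,"dy":-0.415,"dz":0.028,"hand":1},{"wx":0,"wy":0,"wz":-56.5,"dx":0.542,"dy":-0.415,"dz":0.028,"hand":1},{"wx":0,"wy":0,"wz":-56.5,"dx":0.542,"dy":-0.415,"dz":0.028,"hand":1},{"wx":0,"wy":0,"wz":-56.5,"dx":0.542,"dy":-0.415,"dz":0.028,"hand":1},{"wx":0,"wy":0,"wz":-56.5,"dx":0.542,"dy":-0.415,"dz":0.028,"hand":1},{"wx":0,"wy":0,"wz":-56.5,"dx":0.542,"dy":-0.415,"dz":0.028,"hand":1},{"wx":0,"wy":0,"wz":-56.5,"dx":0.542,"dy":-0.415,"dz":0.028,"hand":1},{"wx":0,"wy":0,"wz":-56.5,"dx":0.542,"dy":-0.415,"dz":0.028,"hand":1},{"wx":0,"wy":0,"wz":-56.5,"dx":0.542,"dy":-0.415,"dz":0.028,"hand":1},{"wx":0,"wy":0,"wz":-56.5,"dx":0.542,"dy":-0.415,"dz":0.028,"hand":1},{"wx":0,"wy":0,"wz":-56.5,"dx":0.542,"dy":-0.415,"dz":0.028,"hand":1},{"wx":0,"wy":0,"wz":-56.5,"dx":0.542,"dy":-0.415,"dz":0.028,"hand":1},{"wx":0,"wy":0,"wz":-56.5,"dx":0.542,"dy":-0.415,"dz":0.028,"hand":1},{"wx":0,"wy":0,"wz":-56.5,"dx":0.542,"dy":-0.415,"dz":0.028,"hand":1},{"wx":0,"wy":0,"wz":-56.5,"dx":0.542,"dy":-0.415,"dz":0.028,"hand":1}]'
python3 - <<'E'
from h import *
p,P,T,c=cloud("wrist"); cv2.imwrite("pics/w2.png",p[:,:,::-1])
x,y,z=P[...,0],P[...,1],P[...,2]
print("cam",T[:3,3])
m=(z>.004)&(z<.03)&(abs(x-.447)<.06)&(abs(y-.13)<.09); m=cv2.morphologyEx(m.astype(np.uint8),cv2.MORPH_OPEN,np.ones((3,3)))>0
if m.any():
    print(m.sum(),rect(P[m])); q=P[m];print(np.linalg.lstsq(np.c_[q[:,:2],np.ones(len(q))],q[:,2],rcond=None)[0])
b=(abs(z)<.006)&~m; print("bench",np.nanmedian(z[b]))
delta([.4457,.157,.004],93)
E
```

```text
time: 3.13
tool_pos: [0.4477, 0.1556, 0.2]
tool_rot: [0.0, 0.689, 0.724, -0.0]
contact_force: [0.1, 0.1, 0.5]
gripper_width: 1.001
cam [0.44502675 0.2202085  0.3427673 ]
4721 (((446.4095764160156, 132.8763885498047), (36.01465606689453, 113.82305908203125), 2.6743645668029785), [[425.79998779296875, 188.89999389648438], [431.1000061035156, 75.19999694824219], [467.1000061035156, 76.9000015258789], [461.70001220703125, 190.60000610351562]])
[-0.00607507  0.17004271 -0.00557014]
bench 0.00024007562057598575
t 3.18 d [ 0.0019 -0.002   0.1961] w [ 0.01  0.02 -0.21] now [0.4478 0.1553 0.2001] q [ 10. -17. 114.  -0.  83.   7.]
```

View pics/w2.png

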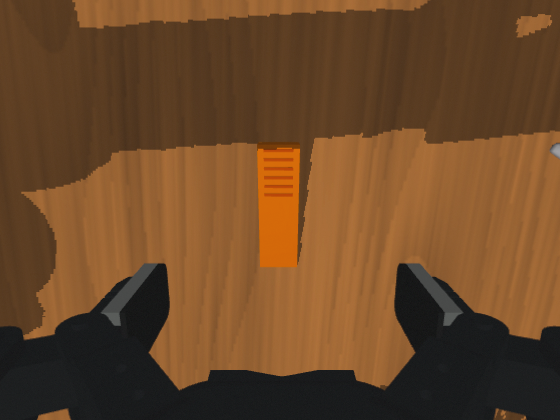

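The shim is at about (279,205), thick end up in the image, and the wrist measurement agrees with the fixed cameras. Descending to grasp 25 mm ahead of the heel.

```bash
python3 -c "
from h import *
delta([.4447,.1645,.003],92.7)"; python3 -m pendant '[{"wx":0,"wy":0,"wz":0,"dx":0.01,"dy":-0.003,"dz":0.04,"hand":1},{"wx":0,"wy":0,"wz":0,"dx":0.01,"dy":-0.003,"dz":0.08,"hand":1},{"wx":0,"wy":0,"wz":0,"dx":0.01,"dy":-0.003,"dz":0.12,"hand":1},{"wx":0,"wy":0,"wz":0,"dx":0.01,"dy":-0.003,"dz":0.15,"hand":1},{"wx":0,"wy":0,"wz":0,"dx":0.01,"dy":-0.003,"dz":0.175,"hand":1},{"wx":0,"wy":0,"wz":0,"dx":0.01,"dy":-0.003,"dz":0.19,"hand":1},{"wx":0,"wy":0,"wz":0,"dx":0.01,"dy":-0.003,"dz":0.197,"hand":1},{"wx":0,"wy":0,"wz":0,"dx":0.01,"dy":-0.003,"dz":0.197,"hand":1},{"wx":0,"wy":0,"wz":0,"dx":0.01,"dy":-0.003,"dz":0.197,"hand":0}]'; python3 -c "
from h import *
delta([.4447,.1645,.003],92.7)"
```

```text
t 3.18 d [ 0.0094 -0.0027  0.1971] w [0.01 0.02 0.09] now [0.4478 0.1553 0.2001] q [ 10. -17. 114.  -0.  83.   7.]
time: 3.93
tool_pos: [0.445, 0.1655, 0.0038]
tool_rot: [0.0, 0.69, 0.724, 0.0]
contact_force: [-0.4, -1.0, 1.4]
gripper_width: 0.884
t 3.93 d [-0.001  -0.0004  0.0008] w [ 0.06 -0.    0.09] now [0.445  0.1655 0.0038] q [ 11.  -2. 121.  -0.  61.   9.]
```

Close, then lift 30 mm.

```bash
python3 -m pendant '[{"wx":0,"wy":0,"wz":0,"dx":0,"dy":0,"dz":0,"hand":-1},{"wx":0,"wy":0,"wz":0,"dx":0,"dy":0,"dz":0,"hand":-1},{"wx":0,"wy":0,"wz":0,"dx":0,"dy":0,"dz":0,"hand":-1},{"wx":0,"wy":0,"wz":0,"dx":0,"dy":0,"dz":0,"hand":-1},{"wx":0,"wy":0,"wz":0,"dx":0,"dy":0,"dz":0,"hand":-1},{"wx":0,"wy":0,"wz":0,"dx":0,"dy":0,"dz":0,"hand":-1},{"wx":0,"wy":0,"wz":0,"dx":0,"dy":0,"dz":0,"hand":-1},{"wx":0,"wy":0,"wz":0,"dx":0,"dy":0,"dz":0,"hand":-1}]';python3 -m pendant '[{"wx":0,"wy":0,"wz":0,"dx":0,"dy":0,"dz":-0.01,"hand":-1},{"wx":0,"wy":0,"wz":0,"dx":0,"dy":0,"dz":-0.03,"hand":-1},{"wx":0,"wy":0,"wz":0,"dx":0,"dy":0,"dz":-0.03,"hand":-1}]'
python3 - <<'E'
from h import *
p,P,T,c=cloud("wrist"); cv2.imwrite("pics/w3.png",p[:,:,::-1])
hsv=cv2.cvtColor(p,cv2.COLOR_RGB2HSV); z=P[...,2]
m=(z>.02)&(z<.06)&(hsv[...,1]>200)&(hsv[...,0]<15)&(abs(P[...,0]-.445)<.03)&(abs(P[...,1]-.13)<.08)
q=P[m]; print(m.sum(),rect(q)); print(np.linalg.lstsq(np.c_[q[:,:2]-[.445,.165],np.ones(len(q))],q[:,2],rcond=None)[0])
delta([.445,.165,.033],92.7)
E
```

```text
time: 4.6
tool_pos: [0.4459, 0.1665, 0.0047]
tool_rot: [0.001, 0.689, 0.725, 0.001]
contact_force: [-0.1, -0.9, 6.4]
gripper_width: 0.412
time: 4.85
tool_pos: [0.4466, 0.1667, 0.0364]
tool_rot: [0.002, 0.689, 0.725, 0.002]
contact_force: [0.8, -0.4, 0.1]
gripper_width: 0.403
7450 (((447.2071838378906, 166.9369659423828), (35.98600769042969, 47.47795486450195), 2.7461726665496826), [[428.1000061035156, 189.8000030517578], [430.3999938964844, 142.39999389648438], [466.29998779296875, 144.10000610351562], [464.0, 191.5]])
[-0.00791058  0.06990583  0.05160441]
t 4.9 d [-0.0015 -0.0011  0.0021] w [ 0.26 -0.04  0.18] now [0.446  0.1666 0.0351] q [ 12.  -6. 121.   0.  64.   9.]
```

Run:
```python
from h import *
for n in("wrist","scene"):
    p,P,T,c=cloud(n); hsv=cv2.cvtColor(p,cv2.COLOR_RGB2HSV); z=P[...,2]
    m=(z>.015)&(z<.075)&(abs(P[...,0]-.447)<.013)&(abs(P[...,1]-.13)<.075)&(hsv[...,1]>150)
    q=P[m]
    for a in np.arange(.06,.2,.01):
        k=q[(q[:,1]>=a)&(q[:,1]<a+.01),2]
        if len(k)>4: print(n,round(a,2),len(k),np.median(k).round(4))
```

```text
wrist 0.12 764 0.0434
wrist 0.13 1189 0.0448
wrist 0.14 1306 0.0469
wrist 0.15 1350 0.0487
wrist 0.16 1575 0.0504
wrist 0.17 1741 0.0521
wrist 0.18 2575 0.0535
wrist 0.19 580 0.045
scene 0.07 24 0.0317
scene 0.08 26 0.0337
scene 0.09 24 0.0365
scene 0.1 30 0.0383
scene 0.11 24 0.0401
scene 0.12 11 0.0423
scene 0.16 6 0.0495
scene 0.17 21 0.0512
scene 0.18 50 0.0508
```

View pics/w3.png

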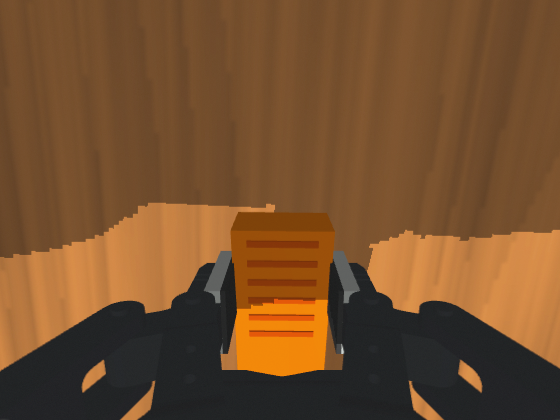

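The shim is gripped square and level, with the heel at (282,220) in the image and the slope measuring 0.175. Next is the staging point outside the foot.

```bash
python3 -c "
from h import *
delta([.5973,.057,.035],83.2)"
```

```text
t 5.0 d [-0.1167  0.1475 -0.0022] w [-0.   -0.    9.68] now [0.4441 0.1662 0.0328] q [ 12.  -5. 121.   0.  64.   9.]
```

```bash
python3 -m pendant '[{"wx":0,"wy":0,"wz":2,"dx":-0.025,"dy":0.03,"dz":0,"hand":-1},{"wx":0,"wy":0,"wz":4,"dx":-0.05,"dy":0.06,"dz":0,"hand":-1},{"wx":0,"wy":0,"wz":6,"dx":-0.075,"dy":0.09,"dz":0,"hand":-1},{"wx":0,"wy":0,"wz":8,"dx":-0.095,"dy":0.12,"dz":0,"hand":-1},{"wx":0,"wy":0,"wz":9.7,"dx":-0.11,"dy":0.14,"dz":0,"hand":-1},{"wx":0,"wy":0,"wz":9.7,"dx":-0.1165,"dy":0.1475,"dz":0,"hand":-1},{"wx":0,"wy":0,"wz":9.7,"dx":-0.1165,"dy":0.1475,"dz":0,"hand":-1},{"wx":0,"wy":0,"wz":9.7,"dx":-0.1165,"dy":0.1475,"dz":0,"hand":-1}]'
python3 - <<'E'
from h import *
for n in("top","scene"):
    p,P,T,c=cloud(n); 
    x,y,z=P[...,0],P[...,1],P[...,2]
    uv=proj([[.583,-.067,.02],[.6,.06,.03]],T,c).round(); print(n,uv.tolist())
    hsv=cv2.cvtColor(p,cv2.COLOR_RGB2HSV)
    m=(z>.015)&(z<.075)&(abs(x-.59)<.06)&(abs(y-.03)<.1)&(hsv[...,1]>200)&(hsv[...,0]<16); print(m.sum(),rect(P[m]) if m.any() else "")
    u,v=uv[0].astype(int); cr=p[v-60:v+40,u-60:u+60]; cv2.imwrite(f"pics/st_{n}.png",cv2.resize(cr,None,fx=5,fy=5,interpolation=cv2.INTER_CUBIC)[:,:,::-1])
    C=np.array([.58,-.092]);a=np.radians(-7); L=(P[...,:2]-C)@np.array([[np.cos(a),-np.sin(a)],[np.sin(a),np.cos(a)]])
    f=(abs(L[...,0])<.023)&(abs(L[...,1])<.023)&(z>.004)&(z<.04); print("foot z hist",np.histogram(z[f],np.arange(.004,.041,.003)))
for _ in range(2): delta([.590,-.0025,.004],83.2)
E
```

```text
time: 5.67
tool_pos: [0.596, 0.0574, 0.0316]
tool_rot: [-0.001, 0.748, 0.664, -0.001]
contact_force: [-0.3, 0.3, -1.2]
gripper_width: 0.405
top [[323.0, 213.0], [280.0, 208.0]]
27 (((586.7539672851562, -21.773405075073242), (27.43014907836914, 33.55421829223633), 80.54896545410156), [[568.0, -32.5], [601.0999755859375, -38.099998474121094], [605.5999755859375, -11.0], [572.5, -5.5]])
foot z hist (array([ 0,  0,  0,  2, 12, 33, 28,  9,  1,  0,  0,  0]), array([0.004, 0.007, 0.01 , 0.013, 0.016, 0.019, 0.022, 0.025, 0.028,
       0.031, 0.034, 0.037, 0.04 ]))
scene [[266.0, 220.0], [297.0, 248.0]]
183 (((593.3463134765625, 25.28853988647461), (118.10762786865234, 35.279457092285156), 82.77117919921875), [[568.4000244140625, -31.100000381469727], [603.4000244140625, -35.5], [618.2999877929688, 81.69999694824219], [583.2999877929688, 86.0999984741211]])
foot z hist (array([ 1,  0,  2,  7, 21, 63, 62, 15,  3,  5,  0,  0]), array([0.004, 0.007, 0.01 , 0.013, 0.016, 0.019, 0.022, 0.025, 0.028,
       0.031, 0.034, 0.037, 0.04 ]))
t 5.77 d [-0.0609  0.0017  0.0279] w [-0.16 -0.    0.04] now [0.5956 0.0581 0.0319] q [ -2.  11. 104.   0.  65.   5.]
t 5.77 d [-0.0609  0.0017  0.0279] w [-0.16 -0.    0.04] now [0.5956 0.0581 0.0319] q [ -2.  11. 104.   0.  65.   5.]
```

View pics/st_scene.png

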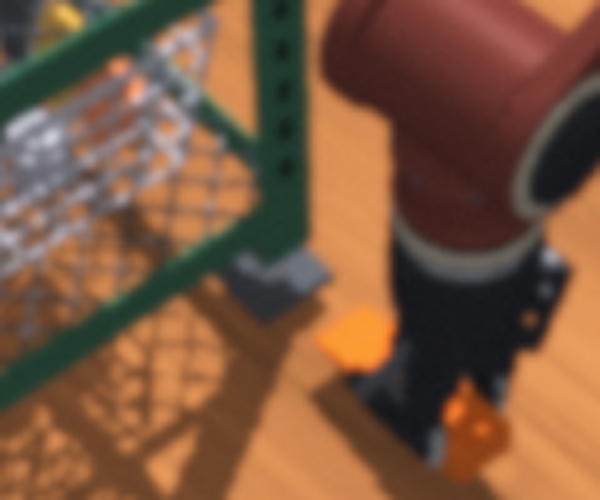

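The crop shows the foot plate at about (280,285) hanging clear of the bench, and the orange tip at (355,340) lined up with it. Before advancing I'll check how far the arm's wrist sticks out toward the rack.

Run:
```python
from h import *
for n in("top","scene"):
    p,P,T,c=cloud(n); hsv=cv2.cvtColor(p,cv2.COLOR_RGB2HSV).astype(int)
    a=np.radians(-7); L=(P[...,:2]-[.583,-.0672])@np.array([[np.cos(a),-np.sin(a)],[np.sin(a),np.cos(a)]])
    z=P[...,2]; g=(L[...,1]>.004)&(L[...,1]<.14)&(abs(L[...,0])<.3)
    for lo,hi in((.05,.1),(.1,.15),(.15,.2),(.2,.25),(.25,.3),(.3,.35),(.35,.45)):
        for x0,x1 in((-.3,-.05),(-.05,.25)):
            m=g&(z>lo)&(z<hi)&(L[...,0]>x0)&(L[...,0]<x1)
            if m.sum()>8: print(n,lo,(x0,x1),m.sum(),"min dist from foot edge",np.percentile(L[m][:,1],[1,10]).round(3), "x",np.percentile(L[m][:,0],[2,98]).round(3))
```

```text
top 0.1 (-0.3, -0.05) 60 min dist from foot edge [0.116 0.118] x [-0.068 -0.051]
top 0.1 (-0.05, 0.25) 64 min dist from foot edge [0.116 0.119] x [-0.05   0.064]
top 0.3 (-0.05, 0.25) 760 min dist from foot edge [0.063 0.07 ] x [-0.038  0.038]
top 0.35 (-0.3, -0.05) 1621 min dist from foot edge [0.06  0.067] x [-0.186 -0.06 ]
top 0.35 (-0.05, 0.25) 343 min dist from foot edge [0.068 0.072] x [-0.048  0.018]
scene 0.05 (-0.05, 0.25) 217 min dist from foot edge [0.116 0.121] x [-0.046  0.045]
scene 0.1 (-0.3, -0.05) 66 min dist from foot edge [0.124 0.129] x [-0.067 -0.05 ]
scene 0.1 (-0.05, 0.25) 229 min dist from foot edge [0.115 0.121] x [-0.048  0.064]
scene 0.15 (-0.05, 0.25) 116 min dist from foot edge [0.108 0.116] x [0.029 0.037]
scene 0.2 (-0.05, 0.25) 134 min dist from foot edge [0.1   0.106] x [0.024 0.035]
scene 0.25 (-0.05, 0.25) 152 min dist from foot edge [0.084 0.103] x [0.021 0.041]
scene 0.3 (-0.3, -0.05) 277 min dist from foot edge [0.075 0.077] x [-0.111 -0.052]
scene 0.3 (-0.05, 0.25) 885 min dist from foot edge [0.075 0.081] x [-0.045  0.044]
scene 0.35 (-0.3, -0.05) 1689 min dist from foot edge [0.064 0.075] x [-0.166 -0.056]
scene 0.35 (-0.05, 0.25) 414 min dist from foot edge [0.068 0.072] x [-0.048  0.02 ]
```

The arm housing above z = 0.3 limits the hand-set advance, so I'll lower the shim and slide it in 52 mm, putting the tip about 19 mm under the foot.

```bash
python3 -m pendant '[{"wx":0,"wy":0,"wz":0,"dx":0,"dy":0.0015,"dz":0.012,"hand":-1},{"wx":0,"wy":0,"wz":0,"dx":0,"dy":0.0015,"dz":0.022,"hand":-1},{"wx":0,"wy":0,"wz":0,"dx":0,"dy":0.0015,"dz":0.026,"hand":-1},{"wx":0,"wy":0,"wz":0,"dx":0,"dy":0.0015,"dz":0.026,"hand":-1},{"wx":0,"wy":0,"wz":0,"dx":-0.012,"dy":0.0015,"dz":0.026,"hand":-1},{"wx":0,"wy":0,"wz":0,"dx":-0.024,"dy":0.0015,"dz":0.026,"hand":-1},{"wx":0,"wy":0,"wz":0,"dx":-0.034,"dy":0.0015,"dz":0.026,"hand":-1},{"wx":0,"wy":0,"wz":0,"dx":-0.043,"dy":0.0015,"dz":0.026,"hand":-1},{"wx":0,"wy":0,"wz":0,"dx":-0.049,"dy":0.0015,"dz":0.026,"hand":-1},{"wx":0,"wy":0,"wz":0,"dx":-0.052,"dy":0.0015,"dz":0.026,"hand":-1},{"wx":0,"wy":0,"wz":0,"dx":-0.052,"dy":0.0015,"dz":0.026,"hand":-1},{"wx":0,"wy":0,"wz":0,"dx":-0.052,"dy":0.0015,"dz":0.0275,"hand":-1},{"wx":0,"wy":0,"wz":0,"dx":-0.052,"dy":0.0015,"dz":0.0275,"hand":-1}]'
python3 - <<'E'
from h import *
print(sensors.state()["contact_force"])
for n in("top","scene","wrist"):
    p,P,T,c=cloud(n); hsv=cv2.cvtColor(p,cv2.COLOR_RGB2HSV).astype(int)
    a=np.radians(-7); L=(P[...,:2]-[.583,-.0672])@np.array([[np.cos(a),-np.sin(a)],[np.sin(a),np.cos(a)]])
    z=P[...,2]; g=(L[...,1]>-.002)&(L[...,1]<.14)&(abs(L[...,0])<.04)&(z>.28)&(z<.34)
    if g.sum()>8: print(n,"arm gap",np.percentile(L[g][:,1],[1,10]).round(3))
    m=(z>.002)&(z<.04)&(abs(L[...,0])<.04)&(L[...,1]>-.06)&(L[...,1]<.13)&(hsv[...,1]>200)&(hsv[...,0]<16)
    if m.sum()>20:
        q=np.c_[L[m],z[m]]; print(n,m.sum(),rect(q)[1])
        A=np.c_[q[:,1],np.ones(len(q))]; print("  y rng",np.percentile(q[:,1],[1,99]).round(4),"top z fit",np.polyfit(q[:,1],q[:,2],1).round(4))
E
```

```text
time: 6.95
tool_pos: [0.5927, 0.0056, 0.0053]
tool_rot: [-0.0, 0.748, 0.664, -0.0]
contact_force: [-0.9, 0.1, -0.9]
gripper_width: 0.404
[-0.9320555   0.08682972 -0.88962156]
top arm gap [0.012 0.028]
scene arm gap [0.019 0.032]
scene 166 [[-19.200000762939453, -3.799999952316284], [18.399999618530273, -4.599999904632568], [20.700000762939453, 99.19999694824219], [-16.899999618530273, 100.0]]
  y rng [-0.0041  0.0987] top z fit [0.1194 0.0084]
wrist 14924 [[-17.100000381469727, 28.5], [19.100000381469727, 28.200000762939453], [19.600000381469727, 97.5999984741211], [-16.5, 97.9000015258789]]
  y rng [0.0317 0.0973] top z fit [0.0993 0.012 ]
```

```bash
python3 -m pendant '[{"wx":0,"wy":0,"wz":0,"dx":0,"dy":0,"dz":0.0005,"hand":0},{"wx":0,"wy":0,"wz":0,"dx":0,"dy":0,"dz":0.0005,"hand":1},{"wx":0,"wy":0,"wz":0,"dx":0,"dy":0,"dz":0,"hand":1},{"wx":0,"wy":0,"wz":0,"dx":0,"dy":0,"dz":0,"hand":1},{"wx":0,"wy":0,"wz":0,"dx":0,"dy":0,"dz":0,"hand":1},{"wx":0,"wy":0,"wz":0,"dx":0,"dy":0,"dz":-0.03,"hand":1},{"wx":0,"wy":0,"wz":0,"dx":0.01,"dy":0,"dz":-0.07,"hand":1},{"wx":0,"wy":0,"wz":0,"dx":0.04,"dy":0,"dz":-0.1,"hand":1},{"wx":0,"wy":0,"wz":0,"dx":0.08,"dy":0,"dz":-0.11,"hand":1},{"wx":0,"wy":0,"wz":0,"dx":0.12,"dy":0,"dz":-0.11,"hand":1}]'
python3 - <<'E'
from h import *
for n in("scene","wrist"):
    p,P,T,c=cloud(n); hsv=cv2.cvtColor(p,cv2.COLOR_RGB2HSV).astype(int)
    a=np.radians(-7); L=(P[...,:2]-[.583,-.0672])@np.array([[np.cos(a),-np.sin(a)],[np.sin(a),np.cos(a)]])
    z=P[...,2]
    m=(z>.002)&(z<.04)&(abs(L[...,0])<.04)&(L[...,1]>-.06)&(L[...,1]<.13)&(hsv[...,1]>200)&(hsv[...,0]<16)
    if m.sum()>20: print(n,m.sum(),rect(np.c_[L[m],z[m]])[1], "heel face",rect(np.c_[L[m],z[m]])[0])
    if n=="wrist": print("grip mallet est")
h=np.array([.6475,.391]); b=np.radians(-5.3); ax=np.array([np.cos(b),np.sin(b)])
g=h-.065*ax; print("grip",g); delta([*g,.15],174.7)
E
```

```text
time: 7.93
tool_pos: [0.6104, 0.1255, 0.1214]
tool_rot: [0.003, 0.749, 0.663, 0.004]
contact_force: [0.9, -0.4, -0.2]
gripper_width: 0.998
scene 261 [[-13.399999618530273, 98.9000015258789], [-12.5, -5.099999904632568], [21.399999618530273, -4.800000190734863], [20.399999618530273, 99.19999694824219]] heel face ((3.9726505279541016, 47.04656982421875), (33.87900924682617, 103.93981170654297), 0.5236521363258362)
wrist 2007 [[-16.399999618530273, 71.69999694824219], [19.600000381469727, 71.0999984741211], [20.0, 98.0999984741211], [-16.0, 98.69999694824219]] heel face ((1.80615234375, 84.93038940429688), (27.021469116210938, 35.97371292114258), 89.06970977783203)
grip mallet est
grip [0.58277789 0.39700409]
t 8.03 d [ 0.2631 -0.0555 -0.0319] w [ 2.700e-01  4.000e-02 -9.123e+01] now [0.6081 0.1294 0.1176] q [ 5.  8. 99.  0. 73. 12.]
```

```bash
python3 -m pendant '[{"wx":0,"wy":0,"wz":-7,"dx":0.02,"dy":0,"dz":-0.02,"hand":1},{"wx":0,"wy":0,"wz":-14,"dx":0.04,"dy":-0.01,"dz":-0.04,"hand":1},{"wx":0,"wy":0,"wz":-21,"dx":0.07,"dy":-0.015,"dz":-0.06,"hand":1},{"wx":0,"wy":0,"wz":-28,"dx":0.1,"dy":-0.02,"dz":-0.06,"hand":1},{"wx":0,"wy":0,"wz":-35,"dx":0.12,"dy":-0.025,"dz":-0.06,"hand":1},{"wx":0,"wy":0,"wz":-42,"dx":0.14,"dy":-0.03,"dz":-0.06,"hand":1},{"wx":0,"wy":0,"wz":-49,"dx":0.16,"dy":-0.035,"dz":-0.06,"hand":1},{"wx":0,"wy":0,"wz":-56,"dx":0.18,"dy":-0.04,"dz":-0.06,"hand":1},{"wx":0,"wy":0,"wz":-63,"dx":0.2,"dy":-0.045,"dz":-0.06,"hand":1},{"wx":0,"wy":0,"wz":-70,"dx":0.22,"dy":-0.05,"dz":-0.06,"hand":1},{"wx":0,"wy":0,"wz":-77,"dx":0.24,"dy":-0.055,"dz":-0.06,"hand":1},{"wx":0,"wy":0,"wz":-84,"dx":0.255,"dy":-0.0555,"dz":-0.06,"hand":1},{"wx":0,"wy":0,"wz":-91,"dx":0.263,"dy":-0.0555,"dz":-0.06,"hand":1},{"wx":0,"wy":0,"wz":-91,"dx":0.263,"dy":-0.0555,"dz":-0.06,"hand":1},{"wx":0,"wy":0,"wz":-91,"dx":0.263,"dy":-0.0555,"dz":-0.06,"hand":1}]'
python3 - <<'E'
from h import *
p,P,T,c=cloud("wrist"); x,y,z=P[...,0],P[...,1],P[...,2]
m=(z>.012)&(z<.07)&(abs(y-.4)<.06)&(x>.35)&(x<.69)
h=m&(x<.61); q=P[h]
xs=np.arange(.40,.61,.02)
for a in xs:
    k=q[abs(q[:,0]-a)<.004]
    if len(k)>10: print(round(a,2),"y",k[:,1].min().round(4),k[:,1].max().round(4),"ztop",np.median(k[:,2]).round(4))
hd=m&(z>.035)&(x>.6); print("head",hd.sum(),rect(P[hd]) if hd.any() else "")
delta([.5828,.397,.01],174.7)
E
```

```text
time: 9.28
tool_pos: [0.5832, 0.3919, 0.175]
tool_rot: [-0.0, 0.052, 0.999, -0.0]
contact_force: [-0.6, -0.8, -0.4]
gripper_width: 1.001
0.46 y 0.3969 0.4245 ztop 0.0262
0.48 y 0.3948 0.4227 ztop 0.0276
0.5 y 0.3925 0.4202 ztop 0.0288
0.52 y 0.3903 0.4185 ztop 0.0299
0.54 y 0.3882 0.4157 ztop 0.0313
0.56 y 0.3859 0.414 ztop 0.0325
0.58 y 0.3837 0.4114 ztop 0.0337
0.6 y 0.3815 0.4095 ztop 0.0351
head 7179 (((634.5504760742188, 391.39886474609375), (86.19892883300781, 70.0284194946289), 84.84087371826172), [[595.7999877929688, 351.6000061035156], [665.5, 345.29998779296875], [673.2999877929688, 431.20001220703125], [603.5999755859375, 437.5]])
t 9.33 d [0.0009 0.0056 0.1651] w [-0.05 -0.03 -0.71] now [0.5833 0.3915 0.1751] q [ 28.  15.  84.  -0.  81. -56.]
```

```bash
python3 -m pendant '[{"wx":0,"wy":0,"wz":0,"dx":0.001,"dy":0.006,"dz":0.04,"hand":1},{"wx":0,"wy":0,"wz":0,"dx":0.001,"dy":0.006,"dz":0.08,"hand":1},{"wx":0,"wy":0,"wz":0,"dx":0.001,"dy":0.006,"dz":0.12,"hand":1},{"wx":0,"wy":0,"wz":0,"dx":0.001,"dy":0.006,"dz":0.145,"hand":1},{"wx":0,"wy":0,"wz":0,"dx":0.001,"dy":0.006,"dz":0.16,"hand":1},{"wx":0,"wy":0,"wz":0,"dx":0.001,"dy":0.006,"dz":0.169,"hand":1},{"wx":0,"wy":0,"wz":0,"dx":0.001,"dy":0.006,"dz":0.169,"hand":0},{"wx":0,"wy":0,"wz":0,"dx":0.001,"dy":0.006,"dz":0.169,"hand":-1},{"wx":0,"wy":0,"wz":0,"dx":0.001,"dy":0.006,"dz":0.169,"hand":-1},{"wx":0,"wy":0,"wz":0,"dx":0.001,"dy":0.006,"dz":0.169,"hand":-1},{"wx":0,"wy":0,"wz":0,"dx":0.001,"dy":0.006,"dz":0.169,"hand":-1},{"wx":0,"wy":0,"wz":0,"dx":0.001,"dy":0.006,"dz":0.169,"hand":-1},{"wx":0,"wy":0,"wz":0,"dx":0.001,"dy":0.006,"dz":0.169,"hand":-1},{"wx":0,"wy":0,"wz":0,"dx":0.001,"dy":0.006,"dz":0.169,"hand":-1},{"wx":0,"wy":0,"wz":0,"dx":0.001,"dy":0.006,"dz":0.169,"hand":-1}]'
python3 -m pendant '[{"wx":0,"wy":0,"wz":0,"dx":0,"dy":0,"dz":-0.015,"hand":-1},{"wx":0,"wy":0,"wz":0,"dx":0,"dy":0,"dz":-0.03,"hand":-1},{"wx":0,"wy":0,"wz":0,"dx":0,"dy":0,"dz":-0.05,"hand":-1},{"wx":0,"wy":0,"wz":0,"dx":0,"dy":0,"dz":-0.05,"hand":-1}]'
cat > mal.py <<'E'
from h import *
def mallet(n,box):
    p,P,T,c=cloud(n); hsv=cv2.cvtColor(p,cv2.COLOR_RGB2HSV)
    x,y,z=P[...,0],P[...,1],P[...,2]; m=(x>box[0])&(x<box[1])&(y>box[2])&(y<box[3])&(z>box[4])&(z<box[5])&(hsv[...,1]<110)&(hsv[...,2]<130)
    k,l,s,_=cv2.connectedComponentsWithStats(m.astype(np.uint8)); m=l==1+np.argmax(s[1:,4]); q=P[m]
    print(n,"head",m.sum(),rect(q)," z",np.percentile(q[:,2],[1,99]).round(4)); return q
E
python3 - <<'E'
from mal import *
for n in("top","scene"): mallet(n,(.615,.72,.32,.46,.03,.13))
delta([.58,.395,.055],173.8); print(sensors.state()["contact_force"])
E
```

```text
time: 10.58
tool_pos: [0.5845, 0.399, 0.0093]
tool_rot: [0.002, 0.051, 0.999, 0.001]
contact_force: [-0.0, -0.9, 5.9]
gripper_width: 0.316
time: 10.92
tool_pos: [0.5854, 0.4, 0.0622]
tool_rot: [0.003, 0.051, 0.999, 0.002]
contact_force: [1.9, 0.3, -2.1]
gripper_width: 0.316
top head 57 (((644.9367065429688, 378.18853759765625), (8.508015632629395, 53.74984359741211), 83.97828674316406), [[617.7999877929688, 376.79998779296875], [671.2000122070312, 371.1000061035156], [672.0999755859375, 379.6000061035156], [618.7000122070312, 385.20001220703125]])  z [0.0842 0.1124]
scene head 925 (((646.9019165039062, 393.9298400878906), (84.35308837890625, 58.346595764160156), 82.92446899414062), [[612.7999877929688, 355.70001220703125], [670.7000122070312, 348.5], [681.0, 432.20001220703125], [623.0999755859375, 439.3999938964844]])  z [0.0734 0.1078]
t 11.02 d [ 0.0032 -0.0042  0.0032] w [0.09 0.13 0.37] now [0.5836 0.3988 0.0582] q [ 28.  22.  88.   0.  70. -56.]
[ 0.93001038 -0.47720381 -4.7470657 ]
```

```bash
python3 -c "
from h import *
delta([.5447,.129,.06],173.0)"
python3 -m pendant '[{"wx":0,"wy":0,"wz":0.7,"dx":0.005,"dy":-0.03,"dz":0,"hand":-1},{"wx":0,"wy":0,"wz":0.7,"dx":0.005,"dy":-0.07,"dz":0,"hand":-1},{"wx":0,"wy":0,"wz":0.7,"dx":0.01,"dy":-0.105,"dz":0,"hand":-1},{"wx":0,"wy":0,"wz":0.7,"dx":0.01,"dy":-0.14,"dz":0,"hand":-1},{"wx":0,"wy":0,"wz":0.7,"dx":0.01,"dy":-0.175,"dz":0,"hand":-1},{"wx":0,"wy":0,"wz":0.7,"dx":0.01,"dy":-0.21,"dz":0,"hand":-1},{"wx":0,"wy":0,"wz":0.7,"dx":0.01,"dy":-0.24,"dz":0,"hand":-1},{"wx":0,"wy":0,"wz":0.7,"dx":0.01,"dy":-0.255,"dz":0,"hand":-1},{"wx":0,"wy":0,"wz":0.7,"dx":0.01,"dy":-0.26,"dz":0,"hand":-1},{"wx":0,"wy":0,"wz":0.7,"dx":0.01,"dy":-0.26,"dz":0,"hand":-1}]'
python3 -c "
from h import *
delta([.5447,.129,.0125],173.0)"
```

```text
t 11.02 d [ 0.0113 -0.2724 -0.0023] w [0.1  0.13 1.17] now [0.5836 0.3988 0.0582] q [ 28.  22.  88.   0.  70. -56.]
time: 11.85
tool_pos: [0.5454, 0.1395, 0.0552]
tool_rot: [-0.001, 0.058, 0.998, -0.0]
contact_force: [-0.4, 0.3, -4.6]
gripper_width: 0.312
t 11.85 d [-0.0006 -0.0105  0.0427] w [-0.03 -0.13  0.35] now [0.5454 0.1395 0.0552] q [  7.   5. 108.   0.  67. -77.]
```

```bash
python3 -m pendant '[{"wx":0,"wy":0,"wz":0.3,"dx":0,"dy":0,"dz":0.02,"hand":-1},{"wx":0,"wy":0,"wz":0.3,"dx":0,"dy":0,"dz":0.035,"hand":-1},{"wx":0,"wy":0,"wz":0.3,"dx":0,"dy":0,"dz":0.042,"hand":-1},{"wx":0,"wy":0,"wz":0.3,"dx":0,"dy":0,"dz":0.042,"hand":-1}]'
cat > meas.py <<'E'
from mal import *
import sys
a=np.radians(-7); Rm=np.array([[np.cos(a),-np.sin(a)],[np.sin(a),np.cos(a)]])
def loc(n,save=None):
    "shim and mallet head in rack-aligned mm, origin = middle of the short foot's outer edge"
    p,P,T,c=cloud(n); hsv=cv2.cvtColor(p,cv2.COLOR_RGB2HSV).astype(int)
    L=(P[...,:2]-[.583,-.0672])@Rm; z=P[...,2]; g=(abs(L[...,0])<.06)&(L[...,1]<.3)
    for nm,m in(("shim",g&(z>.002)&(z<.04)&(L[...,1]>-.03)&(L[...,1]<.13)&(hsv[...,1]>200)&(hsv[...,0]<16)),
                ("head",g&(z>.03)&(z<.1)&(L[...,1]>.03)&(hsv[...,1]<110)&(hsv[...,2]<130))):
        k,l,s,_=cv2.connectedComponentsWithStats(m.astype(np.uint8))
        if k<2: print(n,nm,"none"); continue
        m=l==1+np.argmax(s[1:,4]); r,b=rect(L[m]); b=np.array(b)
        print(n,nm,m.sum(),"x %.0f..%.0f y %.1f..%.1f"%(b[:,0].min(),b[:,0].max(),b[:,1].min(),b[:,1].max()),"ang %.1f"%(min(r[2],r[2]-90,key=abs)),"ztop %.4f"%np.percentile(z[m],98))
    if save:
        u,v=proj([.59,-.02,.02],T,c).astype(int); cr=p[max(v-60,0):v+60,u-70:u+70]; cv2.imwrite(save,cv2.resize(cr,None,fx=5,fy=5,interpolation=cv2.INTER_CUBIC)[:,:,::-1])
if __name__=="__main__":
    for n in ("scene","top"): loc(n,f"pics/{sys.argv[1]}_{n}.png" if len(sys.argv)>1 else None)
    st=sensors.state(); print(round(st["time"],2),"tcp L",((st["tool_pos"][:2]-[.583,-.0672])@Rm).round(4),st["tool_pos"][2].round(4),"F rack",(st["contact_force"][:2]@Rm).round(1),st["contact_force"][2].round(1))
E
python3 meas.py m1
```

```text
time: 12.18
tool_pos: [0.5442, 0.1415, 0.0117]
tool_rot: [-0.003, 0.059, 0.998, -0.0]
contact_force: [-0.4, -0.2, -3.5]
gripper_width: 0.317
scene shim 303 x -15..21 y -6.3..100.4 ang -1.5 ztop 0.0243
scene head 616 x -31..27 y 163.9..246.4 ang 0.1 ztop 0.0590
top shim 294 x -16..22 y -0.1..99.4 ang -0.9 ztop 0.0264
top head 89 x -14..31 y 153.0..210.1 ang -23.2 ztop 0.0624
12.28 tcp L [-0.0618  0.2026] 0.0144 F rack [ 1.3 -0.3] -3.3
```

View pics/m1_scene.png

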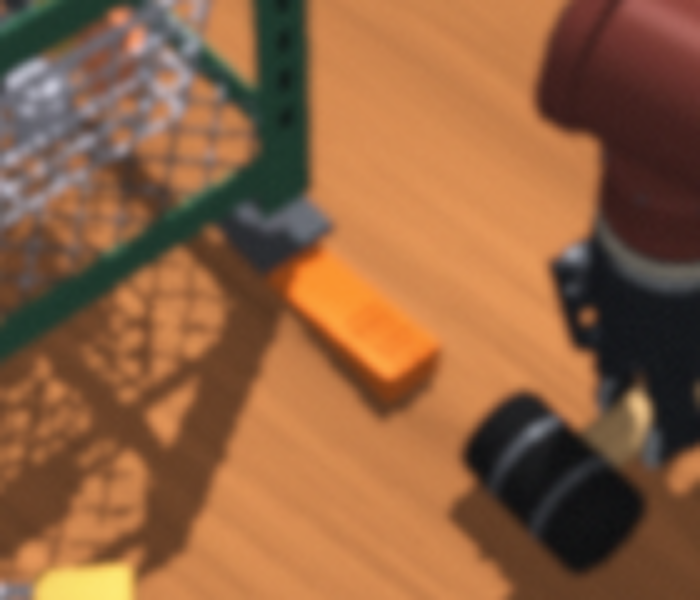

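The picture shows the shim tip under the foot at (290,260), the heel at (410,370), and the mallet face squarely behind it at about (510,430). I'll start with gentle taps.

```bash
python3 -m pendant '[{"wx":0,"wy":0,"wz":0,"dx":-0.003,"dy":-0.03,"dz":0,"hand":-1},{"wx":0,"wy":0,"wz":0,"dx":-0.003,"dy":-0.052,"dz":0,"hand":-1},{"wx":0,"wy":0,"wz":0,"dx":-0.003,"dy":-0.06,"dz":0,"hand":-1},{"wx":0,"wy":0,"wz":0,"dx":-0.003,"dy":-0.067,"dz":0,"hand":-1},{"wx":0,"wy":0,"wz":0,"dx":-0.003,"dy":-0.073,"dz":0,"hand":-1},{"wx":0,"wy":0,"wz":0,"dx":-0.003,"dy":-0.073,"dz":0,"hand":-1},{"wx":0,"wy":0,"wz":0,"dx":-0.003,"dy":-0.05,"dz":0,"hand":-1},{"wx":0,"wy":0,"wz":0,"dx":-0.003,"dy":-0.05,"dz":0,"hand":-1},{"wx":0,"wy":0,"wz":0,"dx":-0.003,"dy":-0.068,"dz":0,"hand":-1},{"wx":0,"wy":0,"wz":0,"dx":-0.003,"dy":-0.076,"dz":0,"hand":-1},{"wx":0,"wy":0,"wz":0,"dx":-0.003,"dy":-0.083,"dz":0,"hand":-1},{"wx":0,"wy":0,"wz":0,"dx":-0.003,"dy":-0.085,"dz":0,"hand":-1},{"wx":0,"wy":0,"wz":0,"dx":-0.003,"dy":-0.085,"dz":0,"hand":-1}]'
python3 meas.py
```

```text
time: 13.37
tool_pos: [0.5394, 0.0555, 0.0146]
tool_rot: [-0.0, 0.06, 0.998, 0.0]
contact_force: [0.2, -0.2, -4.3]
gripper_width: 0.316
scene shim 158 x -13..20 y -1.7..58.6 ang 0.2 ztop 0.0230
scene head 597 x -21..34 y 78.1..161.8 ang -1.5 ztop 0.0623
top shim 226 x -15..22 y -0.9..74.6 ang -1.0 ztop 0.0259
top head 129 x -7..33 y 75.4..118.9 ang 5.2 ztop 0.0639
13.47 tcp L [-0.0583  0.1169] 0.0145 F rack [0.1 0. ] -3.9
```

```bash
python3 -m pendant '[{"wx":0,"wy":0,"wz":0,"dx":0,"dy":0.02,"dz":0,"hand":-1},{"wx":0,"wy":0,"wz":0,"dx":0,"dy":0.02,"dz":0,"hand":-1},{"wx":0,"wy":0,"wz":0,"dx":0,"dy":0.005,"dz":0,"hand":-1},{"wx":0,"wy":0,"wz":0,"dx":0,"dy":-0.003,"dz":0,"hand":-1},{"wx":0,"wy":0,"wz":0,"dx":0,"dy":-0.008,"dz":0,"hand":-1},{"wx":0,"wy":0,"wz":0,"dx":0,"dy":-0.008,"dz":0,"hand":-1}]'
python3 meas.py | tail -1
python3 -m pendant '[{"wx":0,"wy":0,"wz":0,"dx":0,"dy":0.02,"dz":0,"hand":-1},{"wx":0,"wy":0,"wz":0,"dx":0,"dy":0.02,"dz":0,"hand":-1},{"wx":0,"wy":0,"wz":0,"dx":0,"dy":0.007,"dz":0,"hand":-1},{"wx":0,"wy":0,"wz":0,"dx":0,"dy":0,"dz":0,"hand":-1},{"wx":0,"wy":0,"wz":0,"dx":0,"dy":-0.004,"dz":0,"hand":-1},{"wx":0,"wy":0,"wz":0,"dx":0,"dy":-0.005,"dz":0,"hand":-1}]'
python3 meas.py
```

```text
time: 13.97
tool_pos: [0.5383, 0.0471, 0.0145]
tool_rot: [-0.0, 0.06, 0.998, -0.0]
contact_force: [-0.0, 0.5, -4.2]
gripper_width: 0.315
14.07 tcp L [-0.0583  0.1087] 0.0145 F rack [-0.   0.4] -4.0
time: 14.57
tool_pos: [0.5377, 0.042, 0.0145]
tool_rot: [-0.0, 0.06, 0.998, 0.0]
contact_force: [0.2, 0.3, -5.3]
gripper_width: 0.315
scene shim 128 x -13..20 y -3.9..45.0 ang 0.5 ztop 0.0234
scene head 584 x -26..33 y 65.2..147.3 ang -0.3 ztop 0.0626
top shim 189 x -16..21 y -0.0..59.5 ang 0.7 ztop 0.0262
top head 134 x -8..31 y 63.6..107.1 ang 5.4 ztop 0.0643
14.67 tcp L [-0.0582  0.1033] 0.0145 F rack [0.3 0.4] -4.5
```

```bash
python3 -m pendant '[{"wx":0,"wy":0,"wz":0,"dx":0,"dy":0.02,"dz":0,"hand":-1},{"wx":0,"wy":0,"wz":0,"dx":0,"dy":0.02,"dz":0,"hand":-1},{"wx":0,"wy":0,"wz":0,"dx":0,"dy":0.007,"dz":0,"hand":-1},{"wx":0,"wy":0,"wz":0,"dx":0,"dy":0,"dz":0,"hand":-1},{"wx":0,"wy":0,"wz":0,"dx":0,"dy":-0.004,"dz":0,"hand":-1},{"wx":0,"wy":0,"wz":0,"dx":0,"dy":-0.004,"dz":0,"hand":-1}]'
python3 -m pendant '[{"wx":0,"wy":0,"wz":0,"dx":0,"dy":0.02,"dz":0,"hand":-1},{"wx":0,"wy":0,"wz":0,"dx":0,"dy":0.02,"dz":0,"hand":-1},{"wx":0,"wy":0,"wz":0,"dx":0,"dy":0.007,"dz":0,"hand":-1},{"wx":0,"wy":0,"wz":0,"dx":0,"dy":0,"dz":0,"hand":-1},{"wx":0,"wy":0,"wz":0,"dx":0,"dy":-0.003,"dz":0,"hand":-1},{"wx":0,"wy":0,"wz":0,"dx":0,"dy":-0.003,"dz":0,"hand":-1}]'
python3 meas.py
```

```text
time: 15.17
tool_pos: [0.5372, 0.0378, 0.0145]
tool_rot: [-0.0, 0.06, 0.998, -0.0]
contact_force: [0.1, 0.5, -4.7]
gripper_width: 0.318
time: 15.67
tool_pos: [0.537, 0.0357, 0.0146]
tool_rot: [0.0, 0.06, 0.998, 0.001]
contact_force: [0.1, 3.5, -4.6]
gripper_width: 0.317
scene shim 103 x -14..22 y -3.3..38.3 ang -3.9 ztop 0.0239
scene head 584 x -21..33 y 58.9..141.1 ang -0.3 ztop 0.0626
top shim 170 x -16..20 y 0.0..53.5 ang 1.6 ztop 0.0269
top head 148 x -7..30 y 56.7..101.6 ang -0.8 ztop 0.0662
15.77 tcp L [-0.0582  0.0966] 0.0146 F rack [1.5 2.2] -5.2
```

Contact: the wedge has started to bite. Now firmer taps in small steps.

```bash
python3 -m pendant '[{"wx":0,"wy":0,"wz":0,"dx":0,"dy":0.02,"dz":0,"hand":-1},{"wx":0,"wy":0,"wz":0,"dx":0,"dy":0.02,"dz":0,"hand":-1},{"wx":0,"wy":0,"wz":0,"dx":0,"dy":0.007,"dz":0,"hand":-1},{"wx":0,"wy":0,"wz":0,"dx":0,"dy":0.001,"dz":0,"hand":-1},{"wx":0,"wy":0,"wz":0,"dx":0,"dy":-0.002,"dz":0,"hand":-1},{"wx":0,"wy":0,"wz":0,"dx":0,"dy":-0.002,"dz":0,"hand":-1}]'
python3 -c "
from meas import *
for _ in range(1):
    st=sensors.state(); print(((st['tool_pos'][:2]-[.583,-.0672])@Rm).round(4),(st['contact_force'][:2]@Rm).round(1))"
python3 -m pendant '[{"wx":0,"wy":0,"wz":0,"dx":0,"dy":0.02,"dz":0,"hand":-1},{"wx":0,"wy":0,"wz":0,"dx":0,"dy":0.02,"dz":0,"hand":-1},{"wx":0,"wy":0,"wz":0,"dx":0,"dy":0.007,"dz":0,"hand":-1},{"wx":0,"wy":0,"wz":0,"dx":0,"dy":0.001,"dz":0,"hand":-1},{"wx":0,"wy":0,"wz":0,"dx":0,"dy":-0.002,"dz":0,"hand":-1},{"wx":0,"wy":0,"wz":0,"dx":0,"dy":-0.002,"dz":0,"hand":-1}]'
python3 meas.py
```

```text
time: 16.27
tool_pos: [0.5368, 0.0349, 0.0147]
tool_rot: [0.0, 0.06, 0.998, 0.002]
contact_force: [1.4, 7.9, -4.0]
gripper_width: 0.323
[-0.0583  0.0958] [0.4 8. ]
time: 16.77
tool_pos: [0.5366, 0.0342, 0.0148]
tool_rot: [0.0, 0.06, 0.998, 0.004]
contact_force: [1.1, 14.8, -2.8]
gripper_width: 0.315
scene shim 104 x -13..23 y -2.2..36.7 ang 4.6 ztop 0.0245
scene head 583 x -27..35 y 56.3..142.3 ang 2.9 ztop 0.0624
top shim 162 x -15..20 y -1.0..53.2 ang -2.1 ztop 0.0264
top head 149 x -11..32 y 54.2..98.6 ang 6.1 ztop 0.0654
16.87 tcp L [-0.0584  0.095 ] 0.0148 F rack [-0.6 14.4] -3.9
```

```bash
python3 -m pendant '[{"wx":0,"wy":0,"wz":0,"dx":0,"dy":0.02,"dz":0,"hand":-1},{"wx":0,"wy":0,"wz":0,"dx":0,"dy":0.02,"dz":0,"hand":-1},{"wx":0,"wy":0,"wz":0,"dx":0,"dy":0.007,"dz":0,"hand":-1},{"wx":0,"wy":0,"wz":0,"dx":0,"dy":0.003,"dz":0,"hand":-1},{"wx":0,"wy":0,"wz":0,"dx":0,"dy":0,"dz":0,"hand":-1},{"wx":0,"wy":0,"wz":0,"dx":0,"dy":0,"dz":0,"hand":-1}]'
python3 -c "
from meas import *
for _ in range(1):
    st=sensors.state(); print(((st['tool_pos'][:2]-[.583,-.0672])@Rm).round(4),(st['contact_force'][:2]@Rm).round(1))"
python3 -m pendant '[{"wx":0,"wy":0,"wz":0,"dx":0,"dy":0.02,"dz":0,"hand":-1},{"wx":0,"wy":0,"wz":0,"dx":0,"dy":0.02,"dz":0,"hand":-1},{"wx":0,"wy":0,"wz":0,"dx":0,"dy":0.007,"dz":0,"hand":-1},{"wx":0,"wy":0,"wz":0,"dx":0,"dy":0.002,"dz":0,"hand":-1},{"wx":0,"wy":0,"wz":0,"dx":0,"dy":-0.001,"dz":0,"hand":-1},{"wx":0,"wy":0,"wz":0,"dx":0,"dy":-0.001,"dz":0,"hand":-1}]'
python3 -c "
from meas import *
for _ in range(1):
    st=sensors.state(); print(((st['tool_pos'][:2]-[.583,-.0672])@Rm).round(4),(st['contact_force'][:2]@Rm).round(1))"
```

```text
time: 17.37
tool_pos: [0.5365, 0.0342, 0.0148]
tool_rot: [0.0, 0.06, 0.998, 0.004]
contact_force: [1.1, 15.8, -3.4]
gripper_width: 0.313
[-0.0585  0.0949] [-0.9 15.8]
time: 17.87
tool_pos: [0.5365, 0.0338, 0.0149]
tool_rot: [0.0, 0.06, 0.998, 0.005]
contact_force: [0.9, 19.9, -2.9]
gripper_width: 0.315
[-0.0585  0.0946] [-1.5 19.8]
```

```bash
python3 -m pendant '[{"wx":0,"wy":0,"wz":0,"dx":0,"dy":0.02,"dz":0,"hand":-1},{"wx":0,"wy":0,"wz":0,"dx":0,"dy":0.02,"dz":0,"hand":-1},{"wx":0,"wy":0,"wz":0,"dx":0,"dy":0.007,"dz":0,"hand":-1},{"wx":0,"wy":0,"wz":0,"dx":0,"dy":0.003,"dz":0,"hand":-1},{"wx":0,"wy":0,"wz":0,"dx":0,"dy":0,"dz":0,"hand":-1},{"wx":0,"wy":0,"wz":0,"dx":0,"dy":0,"dz":0,"hand":-1}]'
python3 -c "
from meas import *
for _ in range(1):
    st=sensors.state(); print(((st['tool_pos'][:2]-[.583,-.0672])@Rm).round(4),(st['contact_force'][:2]@Rm).round(1))"
python3 -m pendant '[{"wx":0,"wy":0,"wz":0,"dx":0,"dy":0.02,"dz":0,"hand":-1},{"wx":0,"wy":0,"wz":0,"dx":0,"dy":0.05,"dz":0,"hand":-1},{"wx":0,"wy":0,"wz":0,"dx":0,"dy":0.08,"dz":-0.02,"hand":-1},{"wx":0,"wy":0,"wz":0,"dx":0,"dy":0.1,"dz":-0.04,"hand":-1},{"wx":0,"wy":0,"wz":0,"dx":0,"dy":0.1,"dz":-0.04,"hand":-1}]'
python3 meas.py f1; python3 -c "
from h import *
delta([.56,.38,.0535],173)"
```

```text
time: 18.37
tool_pos: [0.5361, 0.0335, 0.0148]
tool_rot: [-0.0, 0.06, 0.998, 0.005]
contact_force: [0.1, 18.3, -2.4]
gripper_width: 0.313
[-0.0588  0.0943] [-2.1 18.2]
time: 18.78
tool_pos: [0.552, 0.1318, 0.0592]
tool_rot: [0.004, 0.059, 0.998, 0.001]
contact_force: [1.1, -0.5, -2.8]
gripper_width: 0.315
scene shim 186 x -12..22 y -3.2..54.0 ang -1.9 ztop 0.0254
scene head 339 x -10..60 y 154.1..252.0 ang 21.8 ztop 0.0996
top shim 204 x -15..23 y -0.7..53.9 ang -1.3 ztop 0.0277
top head 42 x 7..36 y 149.7..196.9 ang -14.1 ztop 0.0997
18.88 tcp L [-0.0573  0.1908] 0.0557 F rack [-0.5 -0.8] -4.9
t 18.88 d [0.0194 0.2503 0.002 ] w [-0.03  0.14  0.15] now [0.5494 0.1292 0.0557] q [  6.   5. 108.  -0.  67. -77.]
```

View pics/f1_scene.png

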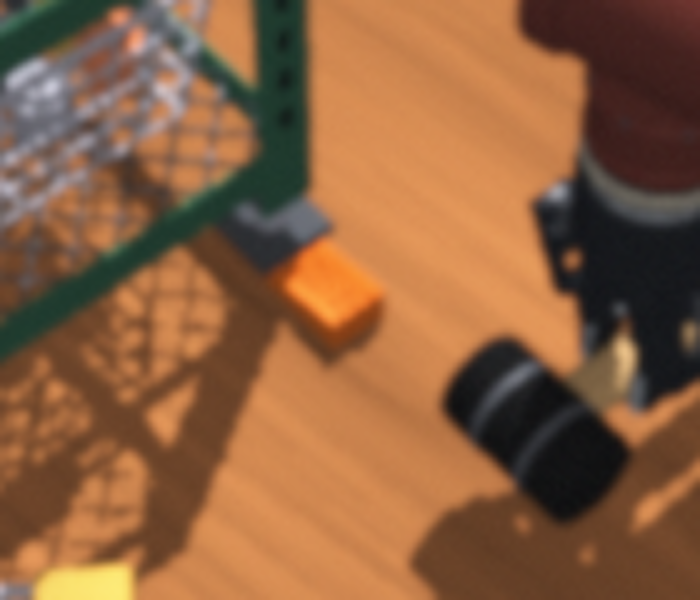

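The heel now sits about 53 mm out at (335,330), and the foot is unmoved. The last two taps still gained about 0.3 mm each, so I'll tap a few more times to confirm it has stopped.

```bash
python3 -m pendant '[{"wx":0,"wy":0,"wz":0,"dx":0,"dy":-0.03,"dz":0.02,"hand":-1},{"wx":0,"wy":0,"wz":0,"dx":0,"dy":-0.06,"dz":0.04,"hand":-1},{"wx":0,"wy":0,"wz":0,"dx":0,"dy":-0.08,"dz":0.04,"hand":-1},{"wx":0,"wy":0,"wz":0,"dx":0,"dy":-0.08,"dz":0.04,"hand":-1},{"wx":0,"wy":0,"wz":0,"dx":0,"dy":-0.093,"dz":0.04,"hand":-1},{"wx":0,"wy":0,"wz":0,"dx":0,"dy":-0.097,"dz":0.04,"hand":-1},{"wx":0,"wy":0,"wz":0,"dx":0,"dy":-0.1,"dz":0.04,"hand":-1},{"wx":0,"wy":0,"wz":0,"dx":0,"dy":-0.1,"dz":0.04,"hand":-1}]'
python3 -c "
from meas import *
for _ in range(1):
    st=sensors.state(); print(((st['tool_pos'][:2]-[.583,-.0672])@Rm).round(4),(st['contact_force'][:2]@Rm).round(1))"
python3 -m pendant '[{"wx":0,"wy":0,"wz":0,"dx":0,"dy":0.02,"dz":0,"hand":-1},{"wx":0,"wy":0,"wz":0,"dx":0,"dy":0.02,"dz":0,"hand":-1},{"wx":0,"wy":0,"wz":0,"dx":0,"dy":0.007,"dz":0,"hand":-1},{"wx":0,"wy":0,"wz":0,"dx":0,"dy":0.003,"dz":0,"hand":-1},{"wx":0,"wy":0,"wz":0,"dx":0,"dy":0,"dz":0,"hand":-1},{"wx":0,"wy":0,"wz":0,"dx":0,"dy":0,"dz":0,"hand":-1}]'
python3 -c "
from meas import *
for _ in range(1):
    st=sensors.state(); print(((st['tool_pos'][:2]-[.583,-.0672])@Rm).round(4),(st['contact_force'][:2]@Rm).round(1))"
```

```text
time: 19.55
tool_pos: [0.5356, 0.0337, 0.0139]
tool_rot: [-0.001, 0.06, 0.998, 0.004]
contact_force: [1.3, 13.3, -5.3]
gripper_width: 0.317
[-0.0594  0.0944] [-0.4 13.4]
time: 20.05
tool_pos: [0.5366, 0.0335, 0.0149]
tool_rot: [0.0, 0.06, 0.998, 0.004]
contact_force: [1.3, 14.7, -2.4]
gripper_width: 0.316
[-0.0584  0.0943] [-0.5 14.8]
```

```bash
python3 -m pendant '[{"wx":0,"wy":0,"wz":0,"dx":0,"dy":0.02,"dz":0,"hand":-1},{"wx":0,"wy":0,"wz":0,"dx":0,"dy":0.02,"dz":0,"hand":-1},{"wx":0,"wy":0,"wz":0,"dx":0,"dy":0.007,"dz":0,"hand":-1},{"wx":0,"wy":0,"wz":0,"dx":0,"dy":0.002,"dz":0,"hand":-1},{"wx":0,"wy":0,"wz":0,"dx":0,"dy":-0.001,"dz":0,"hand":-1},{"wx":0,"wy":0,"wz":0,"dx":0,"dy":-0.001,"dz":0,"hand":-1}]'
python3 -m pendant '[{"wx":0,"wy":0,"wz":0,"dx":0,"dy":0.02,"dz":0,"hand":-1},{"wx":0,"wy":0,"wz":0,"dx":0,"dy":0.02,"dz":0,"hand":-1},{"wx":0,"wy":0,"wz":0,"dx":0,"dy":0.007,"dz":0,"hand":-1},{"wx":0,"wy":0,"wz":0,"dx":0,"dy":0.003,"dz":0,"hand":-1},{"wx":0,"wy":0,"wz":0,"dx":0,"dy":0,"dz":0,"hand":-1},{"wx":0,"wy":0,"wz":0,"dx":0,"dy":0,"dz":0,"hand":-1}]'
python3 -m pendant '[{"wx":0,"wy":0,"wz":0,"dx":0,"dy":0.02,"dz":0,"hand":-1},{"wx":0,"wy":0,"wz":0,"dx":0,"dy":0.02,"dz":0,"hand":-1},{"wx":0,"wy":0,"wz":0,"dx":0,"dy":0.007,"dz":0,"hand":-1},{"wx":0,"wy":0,"wz":0,"dx":0,"dy":0.003,"dz":0,"hand":-1},{"wx":0,"wy":0,"wz":0,"dx":0,"dy":0,"dz":0,"hand":-1},{"wx":0,"wy":0,"wz":0,"dx":0,"dy":0,"dz":0,"hand":-1}]'
```

```text
time: 20.55
tool_pos: [0.5365, 0.0333, 0.015]
tool_rot: [0.0, 0.06, 0.998, 0.005]
contact_force: [1.4, 20.3, -3.1]
gripper_width: 0.315
time: 21.05
tool_pos: [0.5364, 0.0333, 0.015]
tool_rot: [0.0, 0.06, 0.998, 0.005]
contact_force: [1.1, 21.7, -2.8]
gripper_width: 0.312
time: 21.55
tool_pos: [0.5364, 0.0332, 0.015]
tool_rot: [0.0, 0.06, 0.998, 0.005]
contact_force: [0.1, 20.9, -1.2]
gripper_width: 0.313
```

The shim has stopped: three taps at about 21 N ended at the same place. Now I'll draw the mallet back and carry it to the open bench.

```bash
python3 -m pendant '[{"wx":0,"wy":0,"wz":0,"dx":0,"dy":0.02,"dz":0,"hand":-1},{"wx":0,"wy":0,"wz":0,"dx":0,"dy":0.05,"dz":-0.005,"hand":-1},{"wx":0,"wy":0,"wz":0,"dx":0,"dy":0.08,"dz":-0.025,"hand":-1},{"wx":0,"wy":0,"wz":0,"dx":0.005,"dy":0.115,"dz":-0.04,"hand":-1},{"wx":0,"wy":0,"wz":0,"dx":0.005,"dy":0.15,"dz":-0.04,"hand":-1},{"wx":0,"wy":0,"wz":0,"dx":0.005,"dy":0.185,"dz":-0.04,"hand":-1},{"wx":0,"wy":0,"wz":0,"dx":0.005,"dy":0.22,"dz":-0.04,"hand":-1},{"wx":0,"wy":0,"wz":0,"dx":0.005,"dy":0.255,"dz":-0.04,"hand":-1},{"wx":0,"wy":0,"wz":0,"dx":0.005,"dy":0.29,"dz":-0.04,"hand":-1},{"wx":0,"wy":0,"wz":0,"dx":0.005,"dy":0.32,"dz":-0.04,"hand":-1},{"wx":0,"wy":0,"wz":0,"dx":0.005,"dy":0.342,"dz":-0.04,"hand":-1},{"wx":0,"wy":0,"wz":0,"dx":0.005,"dy":0.352,"dz":-0.035,"hand":-1},{"wx":0,"wy":0,"wz":0,"dx":0.005,"dy":0.354,"dz":-0.02,"hand":-1},{"wx":0,"wy":0,"wz":0,"dx":0.005,"dy":0.354,"dz":-0.008,"hand":-1},{"wx":0,"wy":0,"wz":0,"dx":0.005,"dy":0.354,"dz":0,"hand":-1},{"wx":0,"wy":0,"wz":0,"dx":0.005,"dy":0.354,"dz":0.004,"hand":-1},{"wx":0,"wy":0,"wz":0,"dx":0.005,"dy":0.354,"dz":0.006,"hand":-1},{"wx":0,"wy":0,"wz":0,"dx":0.005,"dy":0.354,"dz":0.006,"hand":-1}]'
python3 - <<'E'
from mal import *
for n in("scene",): q=mallet(n,(.59,.74,.3,.46,.015,.13))
st=sensors.state(); print(st["tool_pos"],st["contact_force"])
E
```

```text
time: 23.05
tool_pos: [0.5735, 0.3803, 0.0093]
tool_rot: [-0.001, 0.06, 0.998, -0.001]
contact_force: [-4.6, -2.8, 5.0]
gripper_width: 0.315
scene head 835 (((636.4414672851562, 374.19317626953125), (83.10678100585938, 58.202754974365234), 85.15274810791016), [[603.9000244140625, 335.20001220703125], [661.9000244140625, 330.29998779296875], [669.0, 413.1000061035156], [611.0, 418.1000061035156]])  z [0.0237 0.0568]
[0.5735254  0.38027516 0.00932137] [-4.44225765 -2.29815901  5.1580761 ]
```

```bash
python3 -m pendant '[{"wx":0,"wy":0,"wz":0,"dx":0,"dy":0,"dz":0,"hand":0},{"wx":0,"wy":0,"wz":0,"dx":0,"dy":0,"dz":0,"hand":1},{"wx":0,"wy":0,"wz":0,"dx":0,"dy":0,"dz":0,"hand":1},{"wx":0,"wy":0,"wz":0,"dx":0,"dy":0,"dz":0,"hand":1},{"wx":0,"wy":0,"wz":0,"dx":0,"dy":0,"dz":0,"hand":1},{"wx":0,"wy":0,"wz":0,"dx":0,"dy":0,"dz":-0.02,"hand":1},{"wx":0,"wy":0,"wz":0,"dx":0,"dy":0,"dz":-0.06,"hand":1},{"wx":0,"wy":0,"wz":0,"dx":0,"dy":0,"dz":-0.1,"hand":1},{"wx":0,"wy":0,"wz":0,"dx":0.03,"dy":0,"dz":-0.13,"hand":1},{"wx":0,"wy":0,"wz":0,"dx":0.06,"dy":0,"dz":-0.16,"hand":1},{"wx":0,"wy":0,"wz":0,"dx":0.1,"dy":0,"dz":-0.17,"hand":1},{"wx":0,"wy":0,"wz":0,"dx":0.12,"dy":0,"dz":-0.18,"hand":1},{"wx":0,"wy":0,"wz":0,"dx":0.12,"dy":0,"dz":-0.18,"hand":1}]'
python3 - <<'E'
from meas import *
import cv2
for n in("scene","top"): loc(n)
mallet("scene",(.57,.74,.3,.46,.015,.13))
p,P,T,c=cloud("scene"); cv2.imwrite("pics/end.png",p[:,:,::-1])
x,y,z=P[...,0],P[...,1],P[...,2]
ft=(abs(x-.58)<.07)&(abs(y+.085)<.07)&(z>.008)&(z<.035)
hsv=cv2.cvtColor(p,cv2.COLOR_RGB2HSV)
tp=(x>.5)&(x<1.0)&(y<0)&(y>-.6)&(z>.325)&(z<.36)&(hsv[...,0]>50)&(hsv[...,0]<90)&(hsv[...,1]>100)
k,l,s,cc=cv2.connectedComponentsWithStats(tp.astype(np.uint8))
for i in range(1,k):
    if s[i,4]>15: print("  post",s[i,4],np.median(P[l==i],0).round(3))
for t in("padlock","wrench","level"): print(t,[(round(r["score"],2),np.round(r["position"],3)) for r in finder.look_for("scene",t)[:1]])
E
```

```text
time: 24.18
tool_pos: [0.452, 0.3982, 0.192]
tool_rot: [0.001, 0.058, 0.998, 0.002]
contact_force: [-0.3, -0.4, 0.3]
gripper_width: 1.0
scene shim 207 x -13..22 y -2.0..53.6 ang -0.6 ztop 0.0258
scene head none
top shim 189 x -15..23 y -0.8..53.9 ang -1.2 ztop 0.0271
top head none
scene head 831 (((636.0429077148438, 374.3016357421875), (83.21485137939453, 58.65259552001953), 82.25418090820312), [[601.4000244140625, 337.0], [659.5, 329.1000061035156], [670.7000122070312, 411.6000061035156], [612.5999755859375, 419.5]])  z [0.0255 0.0569]
  post 46 [ 0.529 -0.465  0.332]
  post 103 [ 0.879 -0.504  0.334]
  post 59 [ 0.582 -0.079  0.332]
  post 90 [ 0.926 -0.12   0.333]
padlock [(0.78, array([0.821, 0.006, 0.02 ]))]
wrench [(0.77, array([0.775, 0.165, 0.009]))]
level [(0.69, array([ 0.728, -0.153,  0.335]))]
```

View pics/end.png

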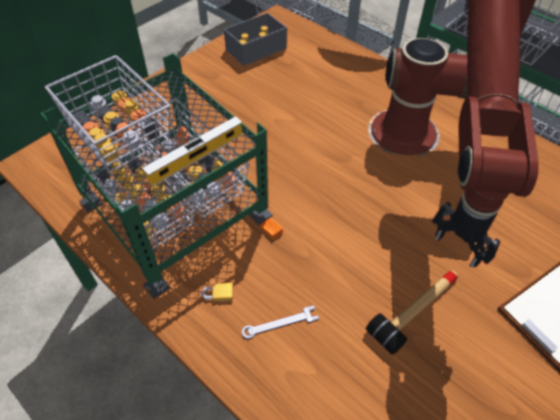

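The shim is wedged under the foot at (270,225). The mallet lies flat at (410,310), the rack and the things around it haven't moved, and the arm is clear. Handing in.

```bash
python3 -c "
from plant import job
print(job.job_done())"
```

```text
the job is handed in; nothing more can be done
None
```

The shim is wedged tight under the short foot, the mallet lies flat on open bench, and the job was handed in at about 24.5 s of the 61 s allowed.

**What I did:** I set the shim's thin end by hand about 20 mm under the foot and let go. I stopped there because the arm's wrist would have come too close to the rack post. I then drove the shim in with about 15 mallet taps, drawing back about 20 mm between taps, and laid the mallet near where it had started.

**Last checks:**
- **Shim:** The final three taps, at about 20–22 N, ended within 0.1 mm of each other. The thick end stayed about 53–54 mm outside the foot's edge after the mallet left, so the tip is about 66 mm in. The shim is within about 1° of square and 2–4 mm off the foot's centre line.
- **Rack and level:** The post tops and the spirit level read within about 1–2 mm of their starting positions.
- **Padlock and wrench:** The padlock reads within about 1 mm of its start. The wrench has no starting reading from that camera, but it looks unmoved in the picture.
- **Mallet:** The head rests on the bench, with its top at 57 mm, well clear of the shim and the rack.

**Off-nominal points:**
- The last taps slightly exceeded the 10–20 N range, but stayed under the 25 N at which the rack could move. Forces were read only at the end of each stroke, so short peaks in between were not seen.
- The first move command was refused for missing keys, with nothing moved.

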